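Empty the tumbling barrel and stand it to dry

ROBOT

A 7-joint arm with a two-finger parallel gripper is mounted at the origin on the work surface. World frame = base frame: x ahead of the robot, y to its left, z up, the work surface at z = 0. Lengths are in mm, angles in rad, forces in N, time in s.
With the tool pointing down it reaches from about 400 to 850 mm from the base axis. Payload 10.4 kg.
Tool frame: the origin (TCP) lies at the very end of the fingers, on their centre line; the grasp point (between the pads) lies 19 mm behind it (bot.grasp_offset is the distance from the TCP to the grasp point, in mm); z points along the fingers, y is the direction in which the jaws open and shut (so a half turn about z gives the same grasp; the last joint's range is limited). The gripper opens to 87 mm and grips with 3 to 60 N. Pads are 19 mm wide; open, the fingers measure 117 mm over their backs; the gripper's body (75 mm by 190 mm) begins 51 mm behind the grasp point.
Start: joints at [1.238, 0.332, -0.065, 1.46, 0.022, 1.35, -0.088], TCP at [190.565, -595.262, 222.576] pointing down, gripper open.
Joint ranges: [-2.6, 2.6], [-0.5, 2.12], [-1.47, 1.34], [0.16, 2.42], [-1.27, 4.41], [0.06, 2.06], [-2.6, 2.6]. Speed limits (rad/s): [2.22, 2.22, 2.79, 2.79, 3.14, 3.14, 3.14].

INTERFACE

Orientations are given as a 3x3 rotation matrix whose columns are the frame's x, y, z axes.
In Python, from plant import bot, imaging, order, finder gives the robot as it stands.
- The arm moves only by the shell command python3 -m pendant 'ROWS' [FORCE]. ROWS is a JSON object of lists of equal length, an entry for each row: "turn": the turn, a rotation vector about the world's x, y, z in rad, a list of three; "offset": the shift along the world's x, y, z in m, a list of three; "fingers": the closure, from 0 (fully open) to 1 (shut). A call has 1 to 8 rows; each row shifts and turns the commanded pose from where the row before left it; what a row does not reach is not made up. A row lasts 1/10 s, in which the tool goes at most 50 mm and 8.59 degrees, less where a joint would pass 70% of its speed; a pose out of reach is approached as far as the arm can. A call is refused whole if a number of a shift passes 0.05 or a number of a turn 0.15, either way. A call with a gripper value outside its range is refused whole. The fingers move at their own pace and stop on an object; FORCE is the grip in N (left out, the last holds). Time passes only in rows, so rows that do not move let the fingers close. It gives the time, the measured TCP pose, the force and the opening at its end, in the units of the state.
- bot.get_state(): the state, without advancing time (a new reading comes with each control period).
- imaging.capture(name): name is "side" or "top" or "wrist"; returns (picture, depth): 420x560x3 uint8, red, green, blue; 420x560 float32, mm along the optical axis (not along the pixel's ray), 0 where there is no reading.
- imaging.camera_model(name): a dict with "fovy" (degrees; the focal length in pixels is half the picture's height over the tangent of half this angle, whatever the lens; pixels are square), "cx", "cy" (the principal point, pixels), "cam_to_world" (4x4, takes a point from camera to world coordinates). Camera axes: x right, y down, z forward; pixel columns grow to the right and rows downward; lengths in mm; the calibration is good to about 2 mm. A picture is of the moment at which its call begins: read the wrist's pose just before it. camera_model takes no time and is no camera call; for the wrist camera it gives the pose at the moment of the call.
- order.finish_job(): hands the job in, once; it reports no verdict.
Trained networks look in the newest picture that a camera, given by its name, has taken for a name from the list of things; names that differ only in an ending like _2 or _b are one class to them, and where a whole thing is asked for, a point or a joint stands for the part that bears it (a point fixed in the world has none). Each returns a list of dicts, best first, with "confidence" (0 to 1); they miss things now and then, are a little off and sometimes report something else, mostly with a low value. They report only what shows in the picture. A call takes as long as a camera call. They do not tell look-alikes from the thing itself.
- finder.recognise(camera, thing): "location" ([x, y, z] in mm, in world coordinates, good to about 4 mm: the middle of the surface that is visible of it).
- finder.place_of(camera, thing): "location" ([x, y, z] in mm, in world coordinates, good to about 4 mm: a listed point, or the origin of a listed thing).
The state is a dict: "time": time; "joints": joint angles; "qd": joint speeds; "joint_torque": joint torques, N m; "tcp_pos": TCP position; "ee_rot": TCP orientation; "ft_force": force on the tool from outside, world axes, zero at the start; "ft_torque": the same for the moment, N m; "opening": finger opening in mm.
Only numpy, scipy, OpenCV 4.12 (cv2) and the standard library are available. Lean on these libraries where they do the work, as an engineer would, in place of code of your own. Each camera call takes 0.05 s, during which the arm holds its last target.

TASK

Take the blue barrel out of its roller cradle, tip it over the yellow tray so that all three steel specimens drop into the tray, then lay the empty barrel back in the cradle as it lay before and let go of it. Then take it again with another grip and stand it upright, mouth up, wholly on the round green mat. Do not shove or knock over the other things on the bench.

Things in the scene. Friction and masses are not known exactly. Their poses are not given: they have to be found in the camera images.
- cradle: fixed grey cradle: base plate 160 (x) x 100 (y) x 10 mm, two 14 mm steel rods sloping up 25 deg towards its -x side, low stop at the lower end. Origin: centre of its underside, z up. The barrel lies with its base at cradle_seat, mouth to the cradle's -x and up, axis 25 deg above level; rods lie under it (within 27 mm of the middle plane, over 24 mm below its axis): its flanks are free
- cradle_seat (a point): point where the centre of the barrel's base lies when it rests in the cradle: at (54, 0, 63) mm in the cradle's frame. The seat has the cradle's axes
- barrel: blue plastic tumbling barrel: plain round cup, 60 mm outside diameter, 120 mm long, 4 mm wall, 5 mm base, open at the other end, 160 g. Origin: centre of the outer face of its base; its z axis runs along its axis to the mouth. Its rotation about its own axis does not matter
- barrel_mouth (a point): centre of the barrel's open mouth, 120 mm along its axis from the base
- mount1_mid (a point): centre of metal specimen 1: dark steel disc, 26 mm diameter, 18 mm thick, 40 g, z along its axis; at the start inside the barrel
- mount2_mid (a point): centre of metal specimen 2: dark steel disc, 26 mm diameter, 18 mm thick, 40 g, z along its axis; at the start inside the barrel
- mount3_mid (a point): centre of metal specimen 3: dark steel disc, 26 mm diameter, 18 mm thick, 40 g, z along its axis; at the start inside the barrel
- tray: yellow open tray, fixed: 170 x 170 mm outside, 45 mm high, 4 mm walls and floor. Origin: centre of its underside; x, y along its sides, z up
- mat: green round drying mat, fixed: 120 mm diameter, 6 mm thick. Origin: centre of its underside
- bottle: bystander: white bottle with red cap, 56 mm diameter, 150 mm high, origin centre of its underside
- jar: bystander: amber jar, black cap, 48 mm diameter, 55 mm high, origin centre of its underside
- dish: bystander: white ceramic bowl, 90 mm diameter, 35 mm high, origin centre of its underside
- slidebox: bystander: wooden box 85 x 60 x 32 mm, origin centre of its underside
- loupe: bystander: black loupe, 44 mm diameter, 40 mm high, origin centre of its underside
- brush: bystander: brush lying along its x axis on the bench, about 200 mm long, 30 mm high, origin centre of its underside
- weight: bystander: brass weight, 50 mm diameter, 48 mm high, origin centre of its underside
There are look-alikes about, which are no part of the job. There is more than one size of the barrel; the job needs the middle-sized.

How it is judged:
By the outcome, as a careful person would: the job done as asked, in the order asked, and still so for the second after the job is handed in, with the robot touching nothing.
It also fails if it takes over 64 s, if anything falls off the work surface, if the arm or the gripper's body presses on something with over 40 N, if the wrist force passes 120 N, or if a joint passes its speed limit or range.

## Working session

There is one attempt and no reset: what is moved stays moved. The work goes in short steps, Python scripts to look and compute and a shell command to move; the robot and the scene stay as the last step left them, time stands still between calls to the robot, and variables do not carry over. Pictures are saved under pics/ and viewed, and the job is handed in when it is done.

```bash
ls; mkdir -p pics; python3 - <<'E'
from plant import bot, imaging, order, finder
import cv2, numpy as np
s=bot.get_state(); print(s['time'],s['tcp_pos'],s['ee_rot'],s['opening'],bot.grasp_offset)
for n in ['side','top']:
    p,d=imaging.capture(n); cv2.imwrite(f'pics/{n}0.png',p[:,:,::-1]); np.save(f'pics/{n}0.npy',d)
    m=imaging.camera_model(n); print(n,m['fovy'],m['cx'],m['cy'],np.round(m['cam_to_world'],3).tolist())
    for t in ['cradle','barrel','tray','mat']:
        print(t,[(round(r['confidence'],2),np.round(r['location']).tolist()) for r in finder.place_of(n,t)])
E
```

```text
pics
0.0 [ 190.42935192 -594.87977653  221.75482889] [[ 9.52382566e-01  3.04905260e-01 -4.80566408e-04]
 [ 3.04905633e-01 -9.52381672e-01  1.30625165e-03]
 [-5.93996404e-05 -1.39057870e-03 -9.99999031e-01]] 87.02405813583184 18.700000000000003
side 49.29867397842467 279.10781729368534 212.11906241683783 [[-0.841, -0.309, 0.445, 46.245], [-0.541, 0.452, -0.709, 875.752], [0.018, -0.837, -0.547, 789.558], [0.0, 0.0, 0.0, 1.0]]
cradle [(0.73, [612.0, -1.0, 2.0])]
barrel [(0.74, [777.0, 62.0, 21.0]), (0.7, [387.0, -7.0, 37.0])]
tray [(0.9, [520.0, 267.0, -1.0])]
mat [(0.72, [521.0, 268.0, 1.0]), (0.59, [564.0, -261.0, 2.0])]
top 43.54848102817848 272.12893503004307 210.6106304856655 [[0.026, -0.991, 0.128, 393.874], [-1.0, -0.026, 0.003, -7.134], [0.0, -0.128, -0.992, 1450.807], [0.0, 0.0, 0.0, 1.0]]
cradle [(0.91, [615.0, -2.0, -1.0])]
barrel [(0.66, [666.0, 17.0, 65.0]), (0.56, [777.0, 64.0, 27.0])]
tray [(0.71, [527.0, 264.0, 0.0]), (0.19, [565.0, -262.0, 1.0])]
mat [(0.68, [563.0, -264.0, -4.0]), (0.45, [774.0, -126.0, 0.0]), (0.27, [446.0, 411.0, 1.0])]
```

View pics/side0.png

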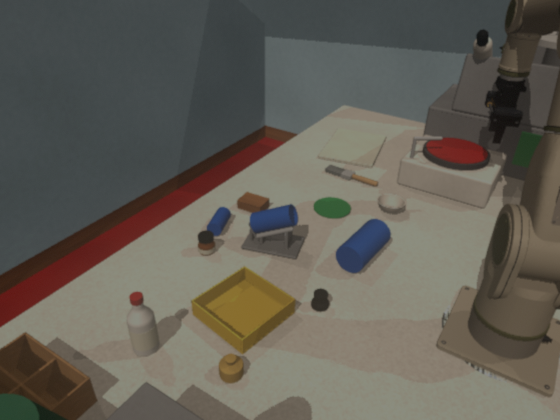

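View pics/top0.png

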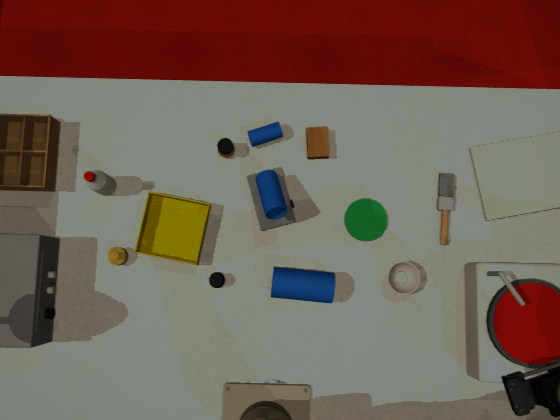

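```bash
cat > h.py <<'E'
import numpy as np,cv2
from plant import bot, imaging, order, finder
def cloud(n,d,m=None):
    m=m or imaging.camera_model(n); f=210/np.tan(np.radians(m['fovy']/2))
    v,u=np.mgrid[:d.shape[0],:d.shape[1]]
    P=np.stack([(u-m['cx'])/f*d,(v-m['cy'])/f*d,d],-1)
    T=np.array(m['cam_to_world']); return P@T[:3,:3].T+T[:3,3]
E
python3 - <<'E'
from h import *
a=cv2.imread('pics/top0.png');b=cv2.imread('pics/side0.png')
c=cv2.resize(a[110:310,200:350],None,fx=2.6,fy=2.6,interpolation=2)
e=cv2.resize(b[160:280,190:320],None,fx=3,fy=3,interpolation=2)
H=max(c.shape[0],e.shape[0]);o=np.zeros((H,c.shape[1]+e.shape[1],3),'uint8');o[:c.shape[0],:c.shape[1]]=c;o[:e.shape[0],c.shape[1]:]=e
o=cv2.convertScaleAbs(o,alpha=1.8)
cv2.imwrite('pics/crop0.png',o)
from scipy.optimize import least_squares
pts={}
for n,im in (('top',a),('side',b)):
    d=np.load(f'pics/{n}0.npy'); P=cloud(n,d); h=im.astype(int)
    mask=(h[:,:,0]>h[:,:,2]+40)&(h[:,:,0]>h[:,:,1]+30)&(d>0)
    ny,lab,st,ce=cv2.connectedComponentsWithStats(mask.astype('uint8'))
    for i in range(1,ny):
        if st[i,4]>80:
            Q=P[lab==i]; print(n,ce[i].round(),st[i,4],np.median(Q,0).round(),np.percentile(Q,[2,98],axis=0).round().tolist())
            pts.setdefault(n,[]).append(Q)
    for nm,m2 in (('green',(h[:,:,1]>h[:,:,2]+40)&(h[:,:,1]>h[:,:,0]+40)),('yellow',(h[:,:,2]>h[:,:,0]+70)&(h[:,:,1]>h[:,:,0]+60))):
        ny,lab,st,ce=cv2.connectedComponentsWithStats((m2&(d>0)).astype('uint8'))
        for i in range(1,ny):
            if st[i,4]>150:
                Q=P[lab==i]; r=cv2.minAreaRect(Q[:,:2].astype('float32')); print(n,nm,ce[i].round(),Q.mean(0).round(1),r,np.percentile(Q[:,2],[2,50,98]).round())
E
```

```text
top [265. 134.] 485 [789.  22.  41.] [[763.0, -19.0, 27.0], [817.0, 64.0, 50.0]]
top [270. 194.] 966 [609.   3. 105.] [[553.0, -32.0, 75.0], [673.0, 37.0, 136.0]]
top [303. 285.] 1805 [379. -88.  74.] [[341.0, -165.0, 53.0], [417.0, -10.0, 84.0]]
top green [366. 219.] [ 562.2 -261.5    4.9] ((562.2650146484375, -261.3331604003906), (114.82290649414062, 115.79774475097656), 89.54847717285156) [-1.  5. 11.]
top yellow [173. 228.] [524.2 268.5   7.2] ((523.9176635742188, 272.06622314453125), (183.64016723632812, 169.0539093017578), 80.26985168457031) [-3.  4. 46.]
top yellow [115. 256.] [442.5 416.6  35.8] ((442.3913269042969, 416.66998291015625), (43.166805267333984, 41.51136016845703), 1.3136169910430908) [26. 33. 51.]
side [270. 217.] 575 [612.  22. 104.] [[562.0, -3.0, 74.0], [666.0, 42.0, 133.0]]
side [218. 217.] 193 [786.  31.  41.] [[767.0, -16.0, 31.0], [811.0, 68.0, 46.0]]
side [367. 237.] 803 [367. -79.  77.] [[343.0, -160.0, 63.0], [400.0, -7.0, 82.0]]
side yellow [244. 309.] [526.6 257.5   5.4] ((520.287109375, 269.30596923828125), (164.52174377441406, 166.05690002441406), 79.72537994384766) [ 0.  3. 45.]
```

```bash
python3 - <<'E'
from h import *
E
echo
```

```text
(no output)
```

View pics/crop0.png

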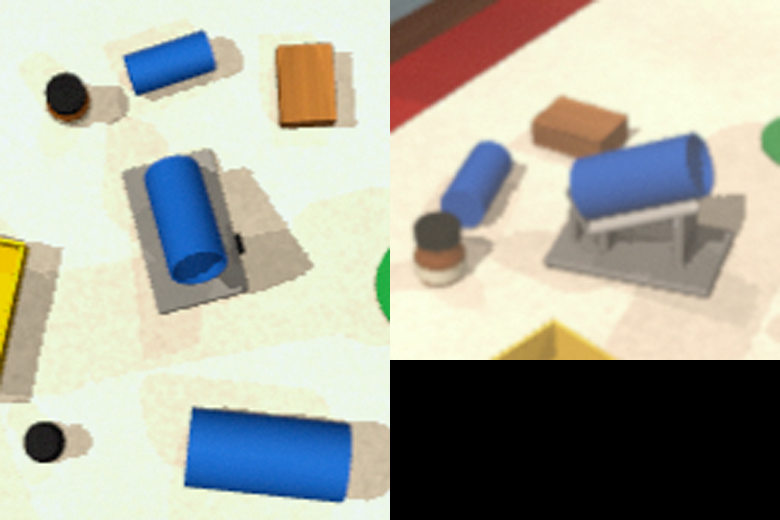

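```bash
python3 - <<'E'
from h import *
from scipy.optimize import least_squares
for sel in (('top',),('side',),('top','side')):
    Q=[];M=[]
    for n in sel:
        im=cv2.imread(f'pics/{n}0.png').astype(int);d=np.load(f'pics/{n}0.npy');P=cloud(n,d)
        mask=(im[:,:,0]>im[:,:,2]+40)&(im[:,:,0]>im[:,:,1]+30)&(d>0)&(abs(P[:,:,0]-612)<90)&(abs(P[:,:,1])<70)&(P[:,:,2]>50)
        Q.append(P[mask])
        if n=='top':
            g=(abs(P[:,:,2]-10)<5)&(abs(P[:,:,0]-612)<130)&(abs(P[:,:,1])<110)&(im.max(2)<110); 
            k,l,s,c=cv2.connectedComponentsWithStats(g.astype('uint8')); i=1+s[1:,4].argmax(); print('plate',cv2.minAreaRect(P[l==i][:,:2].astype('float32')),s[i,4])
    Q=np.vstack(Q)
    def ax(y,p): return np.array([np.cos(p)*np.cos(y),np.cos(p)*np.sin(y),np.sin(p)])
    def f(x):
        a=ax(x[3],x[4]);r=Q-np.array([612,x[0],x[1]]);r=r-np.outer(r@a,a);return np.linalg.norm(r,axis=1)-x[2]
    s=least_squares(f,[0,90,30,np.pi+.2,np.radians(25)],loss='soft_l1')
    a=ax(*s.x[3:]);t=(Q-np.array([612,s.x[0],s.x[1]]))@a;c=np.array([612,s.x[0],s.x[1]])
    t0,t1=np.percentile(t,[1,99]);print(sel,len(Q),s.x[2],np.degrees(s.x[3:]),'base',c+t0*a,'mouth',c+t1*a,t1-t0,np.abs(s.fun).mean())
for n in ('top','side'):
    for t in ['cradle_seat','barrel_mouth','mat','tray','cradle','dish','slidebox','brush','bottle','jar','loupe','weight']:
        imaging  
import itertools
for n in ['top','side']:
    imaging.capture(n)
    for t in ['barrel_mouth','cradle_seat','jar','loupe','dish','slidebox']:
        print(n,t,[(round(r['confidence'],2),np.round(r['location']).tolist()) for r in finder.place_of(n,t)])
E
```

```text
plate ((614.0994873046875, 0.37380218505859375), (159.64169311523438, 102.33495330810547), 16.764976501464844) 845
('top',) 966 28.25134564131666 [196.37071378  24.98603231] base [663.74859512  16.13716978  63.29373218] mouth [561.16772392 -13.99705587 113.11748264] 117.9547065674879 1.5216677861754506
('side',) 600 27.740891539977238 [195.99307209  24.48567461] base [661.77257749  16.8967293   63.37531763] mouth [561.19414234 -11.93051198 111.0254837 ] 114.96769016464378 1.413277552233692
plate ((614.0994873046875, 0.37380218505859375), (159.64169311523438, 102.33495330810547), 16.764976501464844) 845
('top', 'side') 1566 28.261076672562282 [196.32068976  25.00153786] base [663.13477594  16.21919537  63.17934452] mouth [561.22794878 -13.62039621 112.69801899] 117.16442194201161 1.5387050401745166
top barrel_mouth [(0.93, [559.0, -15.0, 112.0]), (0.7, [808.0, -19.0, 24.0]), (0.64, [374.0, -168.0, 40.0])]
top cradle_seat [(0.95, [665.0, 14.0, 60.0])]
top jar [(0.59, [750.0, 131.0, -0.0]), (0.4, [611.0, 0.0, 1.0]), (0.36, [400.0, -360.0, -1.0])]
top loupe [(0.59, [388.0, 139.0, 2.0])]
top dish [(0.87, [403.0, -357.0, -2.0]), (0.57, [524.0, 265.0, -5.0]), (0.33, [445.0, 411.0, 0.0])]
top slidebox [(0.72, [773.0, -124.0, -1.0])]
side barrel_mouth [(0.95, [562.0, -19.0, 110.0]), (0.86, [369.0, -169.0, 42.0]), (0.68, [808.0, -19.0, 26.0])]
side cradle_seat [(0.98, [667.0, 17.0, 60.0]), (0.2, [613.0, -1.0, 3.0])]
side jar [(0.62, [751.0, 129.0, 2.0])]
side loupe [(0.62, [386.0, 149.0, -2.0])]
side dish []
side slidebox []
```

```bash
python3 -m pendant '{"turn":[[0,0,0],[0,0,0],[0,0,0],[0,0,0],[0,0,0],[0,0,0],[0,0,0],[0,0,0]],"offset":[[0.02,0.03,0.01],[0.026,0.037,0.01],[0.026,0.037,0.01],[0.026,0.037,0.01],[0.026,0.037,0],[0.026,0.037,0],[0.026,0.037,0],[0.026,0.037,0]],"fingers":[0,0,0,0,0,0,0,0]}' 20
cat > st.py <<'E'
from h import *
import json
s=bot.get_state();open('log.jsonl','a').write(json.dumps({k:np.asarray(v).tolist() for k,v in s.items()})+'\n')
print(round(s['time'],2),np.round(s['tcp_pos'],1),np.round(s['ee_rot'],3).tolist(),'q',np.round(s['joints'],3),'F',np.round(s['ft_force'],1),'open',round(s['opening'],1))
E
python3 st.py
```

```text
time: 2.0
tcp_pos: [393.3, -304.6, 262.9]
ee_rot: [[0.952, 0.305, 0.0], [0.305, -0.952, -0.001], [0.0, 0.001, -1.0]]
ft_force: [1.1, -0.2, 0.6]
opening: 86.8
2.0 [ 393.3 -304.6  262.9] [[0.952, 0.305, 0.0], [0.305, -0.952, -0.001], [0.0, 0.001, -1.0]] q [ 0.885  0.048 -0.328  1.713  0.016  1.383 -0.706] F [ 1.1 -0.2  0.6] open 86.8
```

```bash
python3 -m pendant '{"turn":[[-0.0155,0.0523,-0.003],[-0.0155,0.0523,-0.003],[-0.0155,0.0523,-0.003],[-0.0155,0.0523,-0.003],[-0.0155,0.0523,-0.003],[-0.0155,0.0523,-0.003],[-0.0155,0.0523,-0.003],[-0.0155,0.0523,-0.003]],"offset":[[0.029,0.036,0],[0.029,0.036,0],[0.029,0.036,0],[0.029,0.036,0],[0.029,0.036,0],[0.029,0.036,0],[0.029,0.036,0],[0.029,0.036,0]],"fingers":[0,0,0,0,0,0,0,0]}'; python3 st.py
python3 -m pendant '{"turn":[[0,0,0],[0,0,0],[0,0,0]],"offset":[[0.029,0.03,-0.03],[0,0,-0.02],[0,0,0]],"fingers":[0,0,0]}'; python3 st.py
```

```text
time: 2.8
tcp_pos: [625.5, -17.2, 262.6]
ee_rot: [[0.869, 0.279, -0.408], [0.254, -0.96, -0.116], [-0.424, -0.003, -0.906]]
ft_force: [1.3, -1.5, 1.7]
opening: 87.3
2.8 [625.5 -17.2 262.6] [[0.869, 0.279, -0.408], [0.254, -0.96, -0.116], [-0.424, -0.003, -0.906]] q [ 0.161  0.717 -0.502  0.934  0.341  1.993 -1.519] F [ 1.3 -1.5  1.7] open 87.3
time: 3.1
tcp_pos: [652.0, 12.1, 209.0]
ee_rot: [[0.866, 0.283, -0.412], [0.258, -0.959, -0.116], [-0.428, -0.006, -0.904]]
ft_force: [-0.2, -0.8, 0.9]
opening: 87.0
3.1 [652.   12.1 209. ] [[0.866, 0.283, -0.412], [0.258, -0.959, -0.116], [-0.428, -0.006, -0.904]] q [ 0.108  0.81  -0.495  0.895  0.353  1.947 -1.555] F [-0.2 -0.8  0.9] open 87.0
```

```bash
cat > kin.py <<'E'
import json,numpy as np
from scipy.spatial.transform import Rotation as R
from scipy.optimize import least_squares
def fk(q,p):
    H,L1,L2,L3,y0=p[:5]; s=p[5]
    r=R.from_euler('z',s*q[0]+y0);pos=np.array([0,0,H],float)
    r=r*R.from_euler('y',q[1])*R.from_euler('z',s*q[2]);pos=pos+r.apply([0,0,L1])
    r=r*R.from_euler('y',q[3])*R.from_euler('z',s*q[4]);pos=pos+r.apply([0,0,L2])
    r=r*R.from_euler('y',q[5])*R.from_euler('z',s*q[6]);pos=pos+r.apply([0,0,L3])
    return pos,r
if __name__=='__main__':
    D=[json.loads(l) for l in open('log.jsonl')]
    D.append(dict(joints=[1.238,0.332,-0.065,1.46,0.022,1.35,-0.088],tcp_pos=[190.565,-595.262,222.576],ee_rot=[[.952,.305,0],[.305,-.952,0],[0,0,-1]]))
    for s in (1,-1):
        f=lambda p:np.concatenate([np.r_[fk(d['joints'],[*p,s])[0]-d['tcp_pos'],200*(fk(d['joints'],[*p,s])[1].apply([0,0,1])-np.array(d['ee_rot'])[:,2])] for d in D])
        for y in (0,2.5,-2.5):
            o=least_squares(f,[350,400,400,250,y]);print(s,o.x,o.cost,np.abs(o.fun).max())
    for d in D:
        print(np.degrees((fk(d['joints'],[*o.x,s])[1].inv()*R.from_matrix(d['ee_rot'])).as_rotvec()).round(1))
E
python3 kin.py
```

```text
1 [-2.09332879e+03 -1.32438871e+03 -1.82596689e+02 -3.60389321e+03
  8.96199398e-01] 106518.7636564687 400.40430810419554
1 [2568.37881944 1373.69033144  177.61078512 3644.70528574    4.05953073] 126404.0857562957 394.0933806049656
1 [779.72711035  10.48907814 -14.21240803 627.96941046  -2.84191937] 493096.42796537373 605.4431308796765
-1 [ 2.42623145e+02  4.52278412e+02  4.86289975e+02  3.43609279e+02
 -7.20585573e-02] 104.84879618909106 6.299625728462047
-1 [ 249.02664163 -392.65205928 -496.6556451  -275.49701847    3.05276346] 33352.63389420098 166.60349805105437
-1 [ 249.02684614 -392.65165256 -496.65569773 -275.49643504   -3.23042207] 33352.63389429831 166.6035016767907
[ -0.1   0.1 -95.1]
[-39.4 -39.9 -88.8]
[-39.5 -40.6 -88.7]
[ -0.   0. -95.]
```

```bash
cat > kin2.py <<'E'
import json,numpy as np,itertools
from scipy.spatial.transform import Rotation as R
from scipy.optimize import least_squares
def fk(q,p,S):
    # p:H,L1,L2,L3,yoff per z joints(4), x offset elbow
    pos=np.array([0,0,p[0]],float);r=R.identity();L=[p[1],p[2],p[3]]
    r=R.from_euler('z',S[0]*q[0]+p[4])
    for i in range(3):
        r=r*R.from_euler('y',q[2*i+1])*R.from_euler('z',S[i+1]*q[2*i+2]+p[5+i]); 
        pos=pos+r.apply([0,p[8+i],L[i]])
    return pos,r
if __name__=='__main__':
    D=[json.loads(l) for l in open('log.jsonl')]
    D.append(dict(joints=[1.238,0.332,-0.065,1.46,0.022,1.35,-0.088],tcp_pos=[190.565,-595.262,222.576],ee_rot=[[.952,.305,0],[.305,-.952,0],[0,0,-1]]))
    res=[]
    for S in itertools.product((1,-1),repeat=4):
      for t in (0,np.pi/2,np.pi,-np.pi/2):
        def f(p,S=S):
            p=np.r_[p[:5],0,0,p[5],0,0,0]
            o=[]
            for d in D:
                a,r=fk(d['joints'],p,S); o+=[a-d['tcp_pos'],200*(r.as_matrix()-np.array(d['ee_rot'])).ravel()]
            return np.concatenate(o)
        o=least_squares(f,[300,450,450,300,0,t]);res.append((o.cost,S,o.x.round(3)))
    res.sort(key=lambda r:r[0])
    for r in res[:4]: print(r)
E
python3 kin2.py
```

```text
(np.float64(143.5126770365815), (-1, -1, -1, -1), array([ 2.43467e+02,  4.54408e+02,  4.85937e+02,  3.46435e+02,
       -7.10000e-02,  1.50400e+00]))
(np.float64(143.512677036582), (-1, -1, -1, -1), array([ 2.43467e+02,  4.54408e+02,  4.85937e+02,  3.46435e+02,
       -7.10000e-02,  1.50400e+00]))
(np.float64(143.5126770365855), (-1, -1, -1, -1), array([ 2.43467e+02,  4.54408e+02,  4.85937e+02,  3.46435e+02,
       -7.10000e-02,  1.50400e+00]))
(np.float64(143.51267703659107), (-1, -1, -1, -1), array([ 2.43467e+02,  4.54408e+02,  4.85937e+02,  3.46435e+02,
       -7.10000e-02, -4.78000e+00]))
```

```bash
cat > plan.py <<'E'
from kin2 import *
P=np.array([243.467,454.408,485.937,346.435,-.071,0,0,1.504,0,0,0]);S=(-1,-1,-1,-1)
lo=np.array([-2.6,-.5,-1.47,.16,-1.27,.06,-2.6]);hi=np.array([2.6,2.12,1.34,2.42,4.41,2.06,2.6])
def ik(q0,pos,rot,reg=3.0):
    def f(q):
        a,r=fk(q,P,S);return np.r_[(a-pos),300*(r.inv()*R.from_matrix(rot)).as_rotvec(),reg*(q-q0)]
    o=least_squares(f,np.clip(q0,lo+1e-3,hi-1e-3),bounds=(lo,hi));a,r=fk(o.x,P,S)
    return o.x,np.linalg.norm(a-pos),np.degrees(np.linalg.norm((r.inv()*R.from_matrix(rot)).as_rotvec()))
def pose(yaw,ang):
    """yaw deg of outward horizontal dir; ang deg of tool z below horizontal (90 = down, >90 inward)"""
    o=np.array([np.cos(np.radians(yaw)),np.sin(np.radians(yaw)),0]);a=np.radians(ang)
    z=np.cos(a)*o-np.sin(a)*np.array([0,0,1]);y=np.array([o[1],-o[0],0]);x=np.cross(y,z)
    return np.c_[x,y,z]
E
cat > p1.py <<'E'
from plan import *
q0=np.array([.108,.81,-.495,.895,.353,1.947,-1.555])
print(fk(q0,P,S)[0],pose(16.5,115).round(2).tolist())
for yawf in (16.5,40,60,80,100):
    q=q0;prev=None;mx=0;out=[]
    way=[(np.array([613,0,88.]),16.5,115),(np.array([613,0,250.]),16.5,115),(np.array([560,220,250.]),yawf,90)]
    dirn=np.array([np.cos(np.radians(yawf)),np.sin(np.radians(yawf))])
    # final: m horizontal = -dirn*cos60, down .866
    m=np.r_[-dirn*.5,-.866]; G=np.array([524,268,100])-60*m
    way.append((np.r_[G[:2],200],yawf,60)); way.append((G,yawf,30))
    for (g0,y0,a0),(g1,y1,a1) in zip(way,way[1:]):
        for t in np.linspace(0.1,1,10):
            rot=pose(y0+(y1-y0)*t,a0+(a1-a0)*t);g=g0+(g1-g0)*t
            qn,e,ea=ik(q,g+18.7*rot[:,2],rot);mx=max(mx,np.abs(qn-q).max());q=qn
            worst=(e,ea);out.append(e+ea)
    print(yawf,q.round(2),'err',np.round(worst,1),'maxpath err',round(max(out),1),'maxdq',round(mx,2))
E
python3 p1.py
```

```text
[653.73258257   8.48559827 211.61374983] [[0.87, 0.28, -0.41], [0.26, -0.96, -0.12], [-0.42, 0.0, -0.91]]
16.5 [ 0.87 -0.3  -1.47  2.28  0.59  0.06 -2.6 ] err [30.4  9. ] maxpath err 39.4 maxdq 0.84
40 [ 1.01  0.4  -1.47  2.26 -1.27  0.06  0.14] err [16.7  8.2] maxpath err 24.9 maxdq 0.65
60 [ 1.01  0.73 -1.42  2.25 -1.02  0.14  0.37] err [0. 0.] maxpath err 0.0 maxdq 0.35
80 [ 0.93  0.8  -1.29  2.06 -0.48  0.54  0.09] err [0. 0.] maxpath err 0.0 maxdq 0.35
100 [ 0.78  0.91 -1.21  1.83 -0.28  0.91  0.11] err [0. 0.] maxpath err 0.0 maxdq 0.35
```

```bash
python3 -m pendant '{"turn":[[0,0,0],[0,0,0],[0,0,0],[0,0,0]],"offset":[[0.02,0.006,0],[-0.01,-0.003,-0.024],[-0.01,-0.003,-0.024],[0,0,0]],"fingers":[0,0,0,0]}' 20; python3 st.py; python3 - <<'E'
from h import *
p,d=imaging.capture('wrist');cv2.imwrite('pics/w1.png',cv2.convertScaleAbs(p[:,:,::-1],alpha=1.6))
p,d=imaging.capture('side');cv2.imwrite('pics/s1.png',cv2.resize(cv2.convertScaleAbs(p[130:300,180:400,::-1],alpha=1.6),None,fx=3,fy=3))
E
```

```text
time: 3.5
tcp_pos: [651.2, 8.7, 164.6]
ee_rot: [[0.869, 0.279, -0.41], [0.254, -0.96, -0.116], [-0.426, -0.003, -0.905]]
ft_force: [-0.3, 0.5, -0.3]
opening: 87.1
3.5 [651.2   8.7 164.6] [[0.869, 0.279, -0.41], [0.254, -0.96, -0.116], [-0.426, -0.003, -0.905]] q [ 0.124  0.825 -0.491  0.965  0.357  1.864 -1.567] F [-0.3  0.5 -0.3] open 87.1
```

View pics/w1.png

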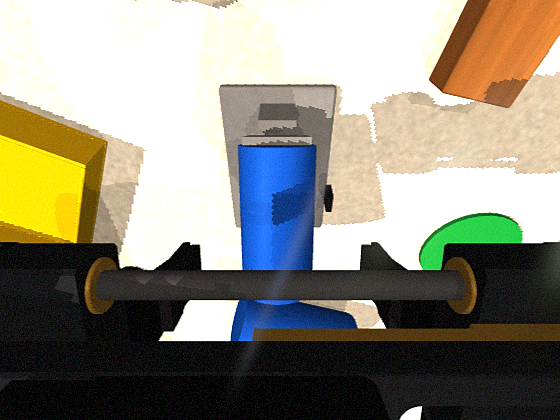

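View pics/s1.png

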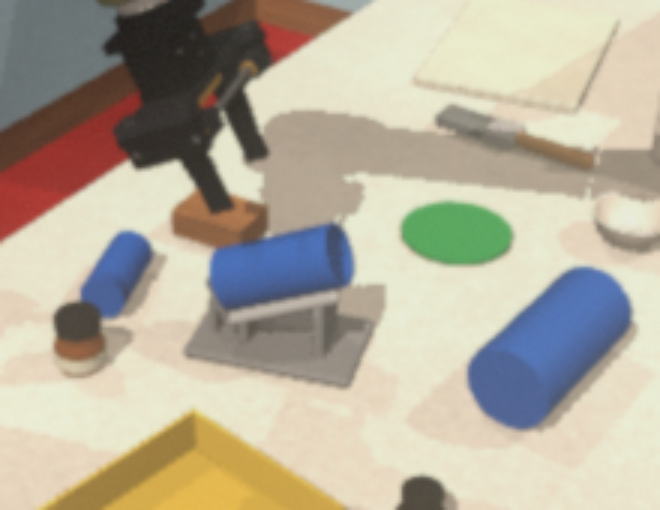

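```bash
python3 -m pendant '{"turn":[[0,0,0],[0,0,0],[0,0,0],[0,0,0],[0,0,0],[0,0,0]],"offset":[[-0.009,-0.002,-0.02],[-0.009,-0.002,-0.02],[-0.008,-0.002,-0.02],[-0.008,-0.002,-0.018],[-0.007,-0.001,-0.017],[0,0,0]],"fingers":[0,0,0,0,0,0]}' 20; python3 st.py
```

```text
time: 4.2
tcp_pos: [611.6, 1.3, 70.7]
ee_rot: [[0.869, 0.28, -0.407], [0.255, -0.96, -0.116], [-0.423, -0.003, -0.906]]
ft_force: [0.1, 0.2, -0.9]
opening: 86.9
4.2 [611.6   1.3  70.7] [[0.869, 0.28, -0.407], [0.255, -0.96, -0.116], [-0.423, -0.003, -0.906]] q [ 0.18   0.807 -0.499  1.21   0.36   1.651 -1.601] F [ 0.1  0.2 -0.9] open 86.9
```

```bash
python3 -m pendant '{"turn":[[0,0,0],[0,0,0],[0,0,0],[0,0,0],[0,0,0],[0,0,0],[0,0,0],[0,0,0]],"offset":[[0,0,0],[0,0,0],[0,0,0],[0,0,0],[0,0,0],[0,0,0],[0,0,0],[0,0,0]],"fingers":[0.3,0.5,0.7,1,1,1,1,1]}' 45; python3 st.py
```

```text
time: 5.0
tcp_pos: [612.8, 0.7, 71.2]
ee_rot: [[0.871, 0.28, -0.405], [0.255, -0.96, -0.116], [-0.421, -0.002, -0.907]]
ft_force: [3.6, -3.9, 2.3]
opening: 59.6
5.0 [612.8   0.7  71.2] [[0.871, 0.28, -0.405], [0.255, -0.96, -0.116], [-0.421, -0.002, -0.907]] q [ 0.18   0.806 -0.499  1.209  0.361  1.65  -1.602] F [ 3.6 -3.9  2.3] open 59.6
```

```bash
python3 -m pendant '{"turn":[[0,0,0],[0,0,0],[0,0,0],[0,0,0],[0,0,0],[0,0,0],[0,0,0],[0,0,0]],"offset":[[0,0,0.01],[0,0,0.02],[0,0,0.025],[0,0,0.03],[0,0,0.03],[0,0,0.03],[0,0,0.02],[0,0,0]],"fingers":[1,1,1,1,1,1,1,1]}'; python3 st.py; python3 - <<'E'
from h import *
p,d=imaging.capture('side');cv2.imwrite('pics/s2.png',cv2.resize(cv2.convertScaleAbs(p[80:300,180:400,::-1],alpha=1.6),None,fx=2.5,fy=2.5))
E
```

```text
time: 5.8
tcp_pos: [612.5, 2.8, 238.5]
ee_rot: [[0.871, 0.281, -0.403], [0.257, -0.96, -0.114], [-0.418, -0.004, -0.908]]
ft_force: [0.3, -0.0, -2.4]
opening: 59.7
5.8 [612.5   2.8 238.5] [[0.871, 0.281, -0.403], [0.257, -0.96, -0.114], [-0.418, -0.004, -0.908]] q [ 0.163  0.691 -0.517  1.03   0.322  1.924 -1.561] F [ 0.3 -0.  -2.4] open 59.7
```

View pics/s2.png

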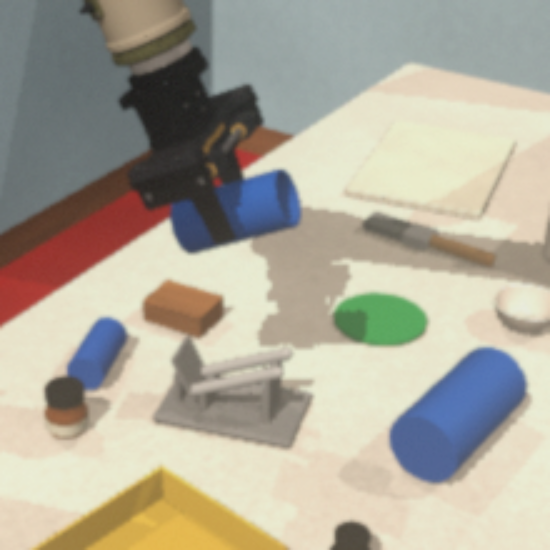

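```bash
cat > p2.py <<'E'
from plan import *
q0=np.array([.163,.691,-.517,1.03,.322,1.924,-1.561])
for yf in (75,85,95,105):
  for a1 in (115,105):
    dirn=np.array([np.cos(np.radians(yf)),np.sin(np.radians(yf))])
    fin=20
    m=np.r_[-dirn*np.sin(np.radians(fin)),-np.cos(np.radians(fin))]; G=np.array([524,262,100])-65*m
    way=[(np.array([620,5,255.]),16.5,115,0),(np.r_[G[:2],255.],yf,a1,11),(np.r_[G[:2],255],yf,60,7),(G,yf,fin,8)]
    q=q0;mx=[];out=[];jm=[]
    for (g0,y0,a0,_),(g1,y1,a1_,n) in zip(way,way[1:]):
        for t in np.linspace(1/n,1,n):
            rot=pose(y0+(y1-y0)*t,a0+(a1_-a0)*t);g=g0+(g1-g0)*t
            qn,e,ea=ik(q,g+18.7*rot[:,2],rot);mx.append(np.abs(qn-q).max());q=qn;out.append(e+ea);jm.append(min((q-lo).min(),(hi-q).min()))
        print(yf,a1,'G',g1.round(),q.round(2),'err',round(max(out),1),'maxdq',round(max(mx),2),'margin',round(min(jm),2))
E
python3 p2.py
```

```text
75 115 G [530. 283. 255.] [-0.24  0.62 -0.76  1.23  0.59  1.84 -1.2 ] err 0.0 maxdq 0.05 margin 0.16
75 115 G [530. 283. 255.] [ 0.58  0.16 -0.99  1.8  -0.36  0.98 -0.48] err 0.0 maxdq 0.21 margin 0.16
75 115 G [530. 283. 161.] [ 0.95  0.76 -1.17  2.14 -1.03  0.6   0.62] err 0.0 maxdq 0.21 margin 0.16
75 105 G [530. 283. 255.] [-0.12  0.52 -0.81  1.34  0.49  1.67 -1.16] err 0.0 maxdq 0.07 margin 0.17
75 105 G [530. 283. 255.] [ 0.59  0.16 -1.    1.8  -0.36  0.98 -0.48] err 0.0 maxdq 0.17 margin 0.17
75 105 G [530. 283. 161.] [ 0.95  0.77 -1.18  2.14 -1.01  0.59  0.61] err 0.0 maxdq 0.17 margin 0.17
85 115 G [526. 284. 255.] [-0.23  0.58 -0.79  1.3   0.64  1.79 -1.07] err 0.0 maxdq 0.06 margin 0.16
85 115 G [526. 284. 255.] [ 0.65  0.28 -1.11  1.75 -0.26  1.05 -0.39] err 0.0 maxdq 0.16 margin 0.16
85 115 G [526. 284. 161.] [ 0.95  0.94 -1.24  2.02 -0.58  0.68  0.33] err 0.0 maxdq 0.16 margin 0.16
85 105 G [526. 284. 255.] [-0.1   0.5  -0.84  1.38  0.52  1.64 -1.02] err 0.0 maxdq 0.07 margin 0.17
85 105 G [526. 284. 255.] [ 0.64  0.27 -1.1   1.75 -0.26  1.05 -0.39] err 0.0 maxdq 0.13 m
[... 627 characters left out ...]
522. 284. 161.] [ 0.88  1.01 -1.23  1.89 -0.4   0.86  0.24] err 0.0 maxdq 0.11 margin 0.18
105 115 G [518. 283. 255.] [-0.17  0.5  -0.87  1.44  0.71  1.68 -0.8 ] err 0.0 maxdq 0.07 margin 0.16
105 115 G [518. 283. 255.] [ 0.61  0.48 -1.2   1.63 -0.07  1.22 -0.23] err 0.0 maxdq 0.12 margin 0.16
105 115 G [518. 283. 161.] [ 0.8   1.07 -1.22  1.76 -0.28  1.04  0.2 ] err 0.0 maxdq 0.12 margin 0.16
105 105 G [518. 283. 255.] [-0.03  0.45 -0.92  1.47  0.57  1.56 -0.72] err 0.0 maxdq 0.09 margin 0.18
105 105 G [518. 283. 255.] [ 0.61  0.47 -1.18  1.63 -0.08  1.22 -0.22] err 0.0 maxdq 0.1 margin 0.18
105 105 G [518. 283. 161.] [ 0.79  1.06 -1.21  1.76 -0.3   1.05  0.22] err 0.0 maxdq 0.1 margin 0.18
```

```bash
python3 -m pendant '{"turn":[[0,0,0.13],[0,0,0.14],[0,0,0.14],[0,0,0.14],[0,0,0.14],[0,0,0.14],[0,0,0.14],[0,0,0.14]],"offset":[[-0.009,0.027,0],[-0.009,0.027,0],[-0.009,0.027,0],[-0.009,0.027,0],[-0.009,0.027,0],[-0.009,0.027,0],[-0.009,0.027,0],[-0.009,0.027,0]],"fingers":[1,1,1,1,1,1,1,1]}'; python3 st.py;  python3 -m pendant '{"turn":[[0,0,0.13],[0,0,0.13],[0,0,0]],"offset":[[-0.009,0.027,0],[-0.009,0.027,0],[0,0,0]],"fingers":[1,1,1]}'; python3 st.py; python3 kin2.py
```

```text
time: 6.65
tcp_pos: [538.6, 219.0, 233.5]
ee_rot: [[0.15, 0.986, -0.077], [0.893, -0.168, -0.417], [-0.424, -0.006, -0.906]]
ft_force: [0.6, 0.4, -1.6]
opening: 59.7
6.65 [538.6 219.  233.5] [[0.15, 0.986, -0.077], [0.893, -0.168, -0.417], [-0.424, -0.006, -0.906]] q [-0.127  0.563 -0.77   1.315  0.599  1.796 -1.038] F [ 0.6  0.4 -1.6] open 59.7
time: 6.95
tcp_pos: [517.6, 276.9, 233.8]
ee_rot: [[-0.092, 0.995, 0.034], [0.903, 0.097, -0.42], [-0.421, -0.008, -0.907]]
ft_force: [-0.1, 1.1, -1.8]
opening: 60.1
6.95 [517.6 276.9 233.8] [[-0.092, 0.995, 0.034], [0.903, 0.097, -0.42], [-0.421, -0.008, -0.907]] q [-0.199  0.551 -0.833  1.353  0.659  1.762 -0.917] F [-0.1  1.1 -1.8] open 60.1
(np.float64(380.59434599430097), (-1, -1, -1, -1), array([ 2.45804e+02,  4.56935e+02,  4.85835e+02,  3.53526e+02,
       -6.60000e-02,  1.51000e+00]))
(np.float64(380.5943459943012), (-1, -1, -1, -1), array([ 2.45804e+02,  4.56935e+02,  4.85835e+02,  3.53526e+02,
       -6.60000e-02,  1.51000e+00]))
(np.float64(380.5943459943019), (-1, -1, -1, -1), array([ 2.45804e+02,  4.56935e+02,  4.85835e+02,  3.53526e+02,
       -6.60000e-02,  1.51000e+00]))
(np.float64(380.5943459943026), (-1, -1, -1, -1), array([ 2.45804e+02,  4.56935e+02,  4.85835e+02,  3.53526e+02,
       -6.60000e-02, -4.77300e+00]))
```

```bash
cat > p3.py <<'E'
from plan import *
q=np.array([-.199,.551,-.833,1.353,.659,1.762,-.917])
way=[(np.array([517,285,251.]),95.5,115,0),(np.array([522,325,155.]),95.5,115,4),(np.array([522,325,155.]),95.5,15,12)]
for (g0,y0,a0,_),(g1,y1,a1_,n) in zip(way,way[1:]):
        for t in np.linspace(1/n,1,n):
            rot=pose(y0+(y1-y0)*t,a0+(a1_-a0)*t);g=g0+(g1-g0)*t
            qn,e,ea=ik(q,g+18.7*rot[:,2],rot);print(qn.round(2),round(e+ea,1),np.abs(qn-q).max().round(2));q=qn
E
python3 p3.py
```

```text
[-0.22  0.57 -0.83  1.39  0.69  1.7  -0.97] 0.0 0.06
[-0.24  0.6  -0.82  1.4   0.7   1.68 -1.  ] 0.0 0.03
[-0.27  0.64 -0.81  1.4   0.72  1.65 -1.02] 0.0 0.04
[-0.29  0.67 -0.79  1.4   0.73  1.63 -1.05] 0.0 0.04
[-0.18  0.62 -0.85  1.47  0.65  1.5  -1.01] 0.0 0.12
[-0.05  0.58 -0.91  1.53  0.56  1.38 -0.94] 0.0 0.12
[ 0.08  0.55 -0.97  1.59  0.47  1.26 -0.87] 0.0 0.13
[ 0.23  0.54 -1.05  1.64  0.37  1.15 -0.78] 0.0 0.14
[ 0.37  0.55 -1.13  1.7   0.28  1.05 -0.68] 0.0 0.14
[ 0.5   0.6  -1.21  1.75  0.2   0.97 -0.58] 0.0 0.13
[ 0.62  0.69 -1.29  1.79  0.14  0.9  -0.49] 0.0 0.11
[ 0.71  0.79 -1.34  1.83  0.1   0.84 -0.4 ] 0.0 0.11
[ 0.77  0.92 -1.38  1.86  0.07  0.8  -0.31] 0.0 0.13
[ 0.82  1.06 -1.4   1.87  0.04  0.77 -0.22] 0.0 0.14
[ 0.86  1.21 -1.41  1.89  0.02  0.75 -0.13] 0.0 0.15
[ 0.88  1.36 -1.42  1.89  0.    0.75 -0.04] 0.0 0.15
```

```bash
python3 -m pendant '{"turn":[[0,0,0],[0,0,0],[0,0,0],[0,0,0]],"offset":[[0.001,0.013,-0.031],[0.002,0.014,-0.032],[0.002,0.014,-0.032],[0,0,0]],"fingers":[1,1,1,1]}'; python3 st.py;  python3 -m pendant '{"turn":[[0.13,0.012,0],[0.13,0.012,0],[0.13,0.012,0],[0.13,0.012,0],[0.13,0.012,0],[0.13,0.012,0],[0.13,0.012,0],[0.13,0.012,0]],"offset":[[0,0.003,0],[0,0.002,0],[0,0.002,0],[0,0.002,0],[0,0.002,0],[0,0.002,0.001],[0,0.002,0.001],[0,0.002,0.001]],"fingers":[1,1,1,1,1,1,1,1]}'; python3 st.py
```

```text
time: 7.35
tcp_pos: [524.3, 312.4, 134.3]
ee_rot: [[-0.083, 0.996, 0.025], [0.901, 0.086, -0.425], [-0.426, -0.012, -0.905]]
ft_force: [-1.5, -0.2, -3.0]
opening: 59.6
7.35 [524.3 312.4 134.3] [[-0.083, 0.996, 0.025], [0.901, 0.086, -0.425], [-0.426, -0.012, -0.905]] q [-0.277  0.694 -0.793  1.368  0.717  1.664 -1.026] F [-1.5 -0.2 -3. ] open 59.6
time: 8.15
tcp_pos: [527.6, 328.3, 144.6]
ee_rot: [[-0.07, 0.996, -0.056], [0.817, 0.089, 0.57], [0.573, -0.006, -0.819]]
ft_force: [-1.0, 0.4, -4.0]
opening: 59.9
8.15 [527.6 328.3 144.6] [[-0.07, 0.996, -0.056], [0.817, 0.089, 0.57], [0.573, -0.006, -0.819]] q [ 0.635  0.67  -1.244  1.745  0.077  0.907 -0.402] F [-1.   0.4 -4. ] open 59.9
```

```bash
python3 -m pendant '{"turn":[[0.13,0.012,0],[0.13,0.012,0],[0.13,0.012,0],[0.13,0.012,0],[0.06,0.005,0],[0,0,0],[0,0,0],[0,0,0]],"offset":[[0,0.001,0.001],[0,0.001,0.001],[0,0,0.001],[0,0,0.001],[0,0,0],[0,0,0],[0,0,0],[0,0,0]],"fingers":[1,1,1,1,1,1,1,1]}'; python3 st.py; python3 - <<'E'
from h import *
p,d=imaging.capture('side');cv2.imwrite('pics/s3.png',cv2.resize(cv2.convertScaleAbs(p[120:370,100:380,::-1],alpha=1.6),None,fx=2.3,fy=2.3))
p,d=imaging.capture('top');cv2.imwrite('pics/t3.png',cv2.resize(cv2.convertScaleAbs(p[100:320,80:360,::-1],alpha=1.6),None,fx=2.3,fy=2.3))
E
```

```text
time: 8.95
tcp_pos: [526.7, 332.3, 148.4]
ee_rot: [[-0.032, 0.995, -0.092], [0.372, 0.097, 0.923], [0.928, -0.005, -0.374]]
ft_force: [0.3, 0.9, -0.9]
opening: 59.3
8.95 [526.7 332.3 148.4] [[-0.032, 0.995, -0.092], [0.372, 0.097, 0.923], [0.928, -0.005, -0.374]] q [ 0.89   1.17  -1.377  1.821 -0.08   0.789  0.002] F [ 0.3  0.9 -0.9] open 59.3
```

View pics/s3.png

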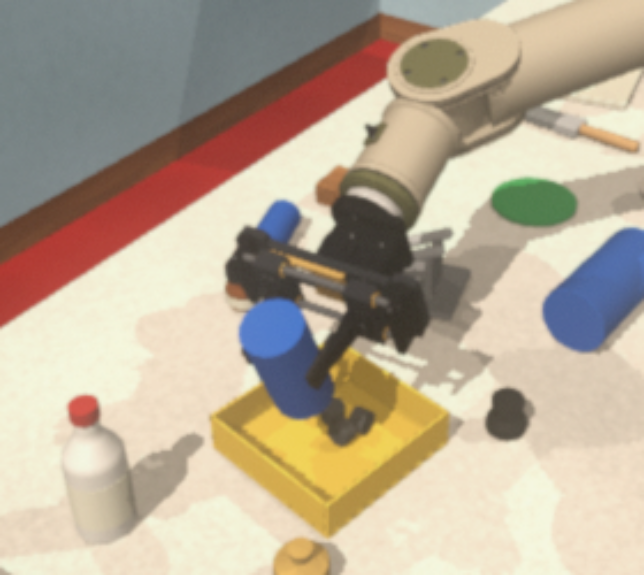

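View pics/t3.png

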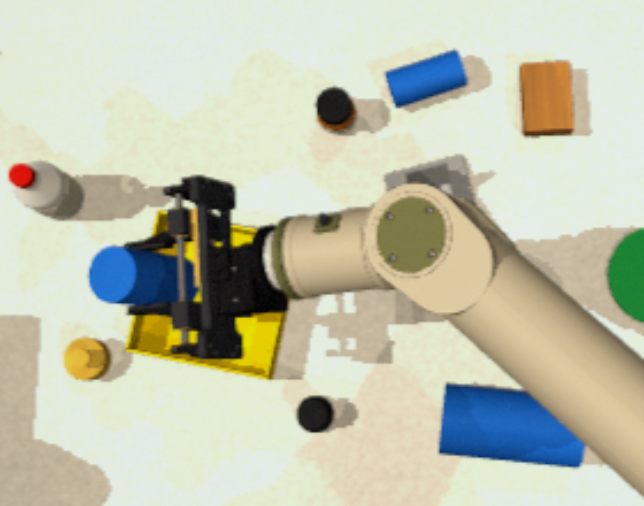

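```bash
python3 -m pendant '{"turn":[[0,0,0],[0,0,0],[0,0,0],[0,0,0],[0,0,0],[0,0,0],[0,0,0],[0,0,0]],"offset":[[0,0,0],[0,0,0],[0,0,0],[0,0,0.02],[0,0,0.03],[0,0,0.03],[0,0,0.02],[0,0,0]],"fingers":[1,1,1,1,1,1,1,1]}'; python3 st.py; python3 - <<'E'
from h import *
p,d=imaging.capture('side');np.save('pics/s4.npy',d);cv2.imwrite('pics/s4.png',cv2.resize(cv2.convertScaleAbs(p[220:350,170:320,::-1],alpha=1.8),None,fx=4.5,fy=4.5,interpolation=2))
P=cloud('side',d);im=p.astype(int)
for t in ['mount1_mid','mount2_mid','mount3_mid']: print([(round(r['confidence'],2),np.round(r['location']).tolist()) for r in finder.place_of('side',t)])
E
```

```text
time: 9.85
tcp_pos: [527.1, 332.5, 250.0]
ee_rot: [[-0.032, 0.995, -0.091], [0.37, 0.097, 0.924], [0.928, -0.004, -0.372]]
ft_force: [0.4, -0.1, -2.1]
opening: 59.6
9.85 [527.1 332.5 250. ] [[-0.032, 0.995, -0.091], [0.37, 0.097, 0.924], [0.928, -0.004, -0.372]] q [ 0.923  0.982 -1.448  1.786 -0.248  0.877 -0.032] F [ 0.4 -0.1 -2.1] open 59.6
[(0.57, [530.0, 292.0, 196.0]), (0.51, [516.0, 256.0, 18.0])]
[(0.43, [506.0, 235.0, 20.0])]
[(0.61, [541.0, 236.0, 12.0]), (0.15, [522.0, 266.0, -1.0])]
```

View pics/s4.png

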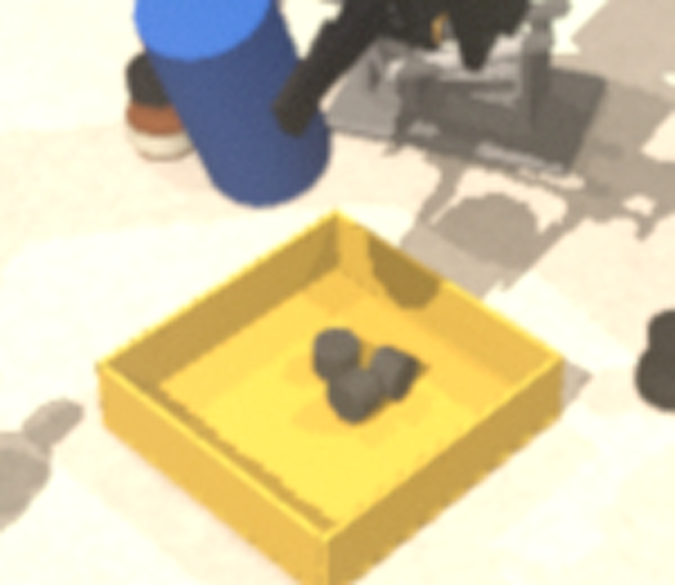

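```bash
python3 -m pendant '{"turn":[[-0.13,-0.012,0],[-0.13,-0.012,0],[-0.13,-0.012,0],[-0.13,-0.012,0],[-0.13,-0.012,0],[-0.13,-0.012,0],[-0.13,-0.012,0],[-0.13,-0.012,0]],"offset":[[0,-0.005,0],[0,-0.005,0],[0,-0.005,0],[0,-0.005,0],[0,-0.005,0],[0,-0.005,0],[0,-0.005,0],[0,-0.005,0]],"fingers":[1,1,1,1,1,1,1,1]}'; python3 st.py;python3 -m pendant '{"turn":[[-0.13,-0.012,0],[-0.13,-0.012,0],[-0.13,-0.012,0],[-0.13,-0.012,0],[-0.06,-0.005,0],[0,0,0]],"offset":[[0,-0.005,0],[0,-0.005,0],[0,-0.005,0],[0,-0.005,0],[0,-0.005,0],[0,0,0]],"fingers":[1,1,1,1,1,1]}'; python3 st.py
```

```text
time: 10.85
tcp_pos: [527.1, 291.1, 247.2]
ee_rot: [[-0.084, 0.996, -0.019], [0.987, 0.086, 0.139], [0.14, -0.007, -0.99]]
ft_force: [0.2, 0.3, -1.5]
opening: 59.8
10.85 [527.1 291.1 247.2] [[-0.084, 0.996, -0.019], [0.987, 0.086, 0.139], [0.14, -0.007, -0.99]] q [ 0.331  0.437 -1.098  1.495  0.274  1.365 -0.672] F [ 0.2  0.3 -1.5] open 59.8
time: 11.45
tcp_pos: [525.4, 268.5, 244.5]
ee_rot: [[-0.084, 0.996, 0.029], [0.902, 0.088, -0.424], [-0.424, -0.009, -0.905]]
ft_force: [-0.2, 0.0, -1.1]
opening: 59.6
11.45 [525.4 268.5 244.5] [[-0.084, 0.996, 0.029], [0.902, 0.088, -0.424], [-0.424, -0.009, -0.905]] q [-0.155  0.571 -0.891  1.328  0.694  1.8   -0.916] F [-0.2  0.  -1.1] open 59.6
```

```bash
python3 -m pendant '{"turn":[[0,0,-0.1376],[0,0,-0.1376],[0,0,-0.1376],[0,0,-0.1376],[0,0,-0.1376],[0,0,-0.1376],[0,0,-0.1376],[0,0,-0.1376]],"offset":[[0.0087,-0.0268,-0.003],[0.0087,-0.0268,-0.003],[0.0087,-0.0268,-0.003],[0.0087,-0.0268,-0.003],[0.0087,-0.0268,-0.003],[0.0087,-0.0268,-0.003],[0.0087,-0.0268,-0.003],[0.0087,-0.0268,-0.003]],"fingers":[1,1,1,1,1,1,1,1]}'; python3 -m pendant '{"turn":[[0,0,-0.1376],[0,0,-0.1376],[0,0,0],[0,0,0]],"offset":[[0.0087,-0.0268,-0.003],[0.0087,-0.0268,-0.003],[0,0,0],[0,0,0]],"fingers":[1,1,1,1]}';python3 st.py
cat > bar.py <<'E'
from h import *
from scipy.optimize import least_squares
import sys
def ax(y,p): return np.array([np.cos(p)*np.cos(y),np.cos(p)*np.sin(y),np.sin(p)])
def fit(n,c0,box,name,zmin=50):
    p,d=imaging.capture(n);im=p.astype(int);P=cloud(n,d);c0=np.array(c0,float)
    cv2.imwrite(f'pics/{name}.png',cv2.convertScaleAbs(p[:,:,::-1],alpha=1.6))
    k=(im[:,:,2]>im[:,:,0]+30)&(im[:,:,2]>im[:,:,1]+20)&(d>0)&(np.abs(P-c0)<box).all(2)&(P[:,:,2]>zmin)
    Q=P[k]
    def f(x):
        a=ax(x[3],x[4]);r=Q-np.array([c0[0],x[0],x[1]]);r=r-np.outer(r@a,a);return np.linalg.norm(r,axis=1)-28.2
    s=least_squares(f,[c0[1],c0[2]-15,30,np.pi+.28,np.radians(25)],loss='soft_l1')
    a=ax(*s.x[3:]);c=np.array([c0[0],s.x[0],s.x[1]]);t=(Q-c)@a
    t0,t1=np.percentile(t,[1,99]);print(n,len(Q),'yaw,pitch',np.degrees(s.x[3:]).round(1),'base',(c+t0*a).round(1),'mouth',(c+t1*a).round(1),round(t1-t0,1))
E
python3 - <<'E'
from bar import *
fit('side',[612,0,220],[100,80,90],'s5',100)
E
```

```text
time: 12.25
tcp_pos: [596.9, 50.6, 222.5]
ee_rot: [[0.773, 0.52, -0.363], [0.474, -0.854, -0.215], [-0.421, -0.006, -0.907]]
ft_force: [0.7, -0.1, -1.0]
opening: 59.3
time: 12.65
tcp_pos: [614.0, -3.3, 216.4]
ee_rot: [[0.872, 0.272, -0.408], [0.249, -0.962, -0.11], [-0.422, -0.006, -0.906]]
ft_force: [0.7, 0.7, -0.9]
opening: 60.0
12.65 [614.   -3.3 216.4] [[0.872, 0.272, -0.408], [0.249, -0.962, -0.11], [-0.422, -0.006, -0.906]] q [ 0.208  0.721 -0.579  1.05   0.36   1.902 -1.585] F [ 0.7  0.7 -0.9] open 60.0
side 512 yaw,pitch [195.8  24.9] base [660.8  11.9 208.9] mouth [561.2 -16.3 256.9] 114.1
```

View pics/s5.png

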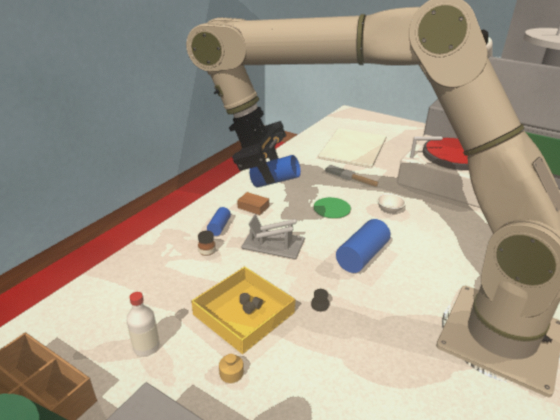

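```bash
python3 -m pendant '{"turn":[[0,0,0.008],[0,0,0],[0,0,0],[0,0,0],[0,0,0],[0,0,0],[0,0,0]],"offset":[[-0.002,0.004,-0.025],[0,0,-0.03],[0,0,-0.03],[0,0,-0.025],[0,0,-0.02],[0,0,-0.008],[0,0,0]],"fingers":[1,1,1,1,1,1,1]}'; python3 st.py
```

```text
time: 13.4
tcp_pos: [611.1, 3.8, 78.7]
ee_rot: [[0.868, 0.285, -0.408], [0.26, -0.959, -0.116], [-0.424, -0.006, -0.906]]
ft_force: [-1.1, 0.0, -1.0]
opening: 59.6
13.4 [611.1   3.8  78.7] [[0.868, 0.285, -0.408], [0.26, -0.959, -0.116], [-0.424, -0.006, -0.906]] q [ 0.214  0.814 -0.566  1.203  0.396  1.676 -1.622] F [-1.1  0.  -1. ] open 59.6
```

```bash
python3 -m pendant '{"turn":[[0,0,0],[0,0,0],[0,0,0]],"offset":[[0,-0.003,-0.002],[0,0,-0.002],[0,0,0]],"fingers":[1,1,1]}'; python3 st.py; python3 -m pendant '{"turn":[[0,0,0],[0,0,0]],"offset":[[0,0,-0.002],[0,0,0]],"fingers":[1,1]}'; python3 st.py
```

```text
time: 13.7
tcp_pos: [612.1, -0.2, 76.0]
ee_rot: [[0.869, 0.283, -0.406], [0.258, -0.959, -0.116], [-0.422, -0.004, -0.907]]
ft_force: [0.1, 0.8, -0.8]
opening: 59.3
13.7 [ 6.121e+02 -2.000e-01  7.600e+01] [[0.869, 0.283, -0.406], [0.258, -0.959, -0.116], [-0.422, -0.004, -0.907]] q [ 0.218  0.816 -0.564  1.205  0.399  1.67  -1.619] F [ 0.1  0.8 -0.8] open 59.3
time: 13.9
tcp_pos: [611.8, -0.0, 73.4]
ee_rot: [[0.869, 0.283, -0.406], [0.259, -0.959, -0.116], [-0.423, -0.005, -0.906]]
ft_force: [-0.4, -0.6, -1.8]
opening: 59.8
13.9 [611.8  -0.   73.4] [[0.869, 0.283, -0.406], [0.259, -0.959, -0.116], [-0.423, -0.005, -0.906]] q [ 0.218  0.818 -0.564  1.207  0.4    1.667 -1.62 ] F [-0.4 -0.6 -1.8] open 59.8
```

```bash
python3 -m pendant '{"turn":[[0,0,0],[0,0,0]],"offset":[[0,0,-0.001],[0,0,0]],"fingers":[1,1]}'; python3 st.py; python3 -m pendant '{"turn":[[0,0,0],[0,0,0]],"offset":[[0.001,0,-0.001],[0,0,0]],"fingers":[1,1]}'; python3 st.py;python3 - <<'E'
from bar import *
fit('side',[612,0,88],[100,80,70],'s6',50)
E
```

```text
time: 14.1
tcp_pos: [611.7, -0.0, 72.3]
ee_rot: [[0.869, 0.283, -0.407], [0.258, -0.959, -0.116], [-0.423, -0.005, -0.906]]
ft_force: [-0.2, -0.5, -1.2]
opening: 59.7
14.1 [611.7  -0.   72.3] [[0.869, 0.283, -0.407], [0.258, -0.959, -0.116], [-0.423, -0.005, -0.906]] q [ 0.217  0.82  -0.563  1.207  0.4    1.665 -1.62 ] F [-0.2 -0.5 -1.2] open 59.7
time: 14.3
tcp_pos: [612.9, 0.3, 71.6]
ee_rot: [[0.869, 0.283, -0.406], [0.259, -0.959, -0.115], [-0.422, -0.005, -0.906]]
ft_force: [0.4, 1.7, 0.1]
opening: 59.8
14.3 [6.129e+02 3.000e-01 7.160e+01] [[0.869, 0.283, -0.406], [0.259, -0.959, -0.115], [-0.422, -0.005, -0.906]] q [ 0.216  0.822 -0.563  1.204  0.401  1.665 -1.62 ] F [0.4 1.7 0.1] open 59.8
side 371 yaw,pitch [196.7  25.2] base [646.   12.7  69.8] mouth [559.9 -13.1 112.1] 99.3
```

```bash
python3 -m pendant '{"turn":[[0,0,0],[0,0,0]],"offset":[[0.0005,0,-0.0007],[0,0,0]],"fingers":[1,1]}'; python3 st.py;python3 - <<'E'
from h import *
f=[bot.get_state()['ft_force'] for _ in range(5)];print(np.round(f,1))
E
```

```text
time: 14.55
tcp_pos: [613.2, 0.3, 71.3]
ee_rot: [[0.868, 0.283, -0.407], [0.259, -0.959, -0.116], [-0.423, -0.005, -0.906]]
ft_force: [-1.8, 2.0, 5.2]
opening: 59.3
14.55 [6.132e+02 3.000e-01 7.130e+01] [[0.868, 0.283, -0.407], [0.259, -0.959, -0.116], [-0.423, -0.005, -0.906]] q [ 0.216  0.824 -0.563  1.202  0.401  1.666 -1.62 ] F [-1.8  2.   5.2] open 59.3
[[-1.8  2.   5.2]
 [-1.8  2.   5.2]
 [-1.8  2.   5.2]
 [-1.8  2.   5.2]
 [-1.8  2.   5.2]]
```

Seated in contact (6 N up). Release slowly and back off along the tool axis.

```bash
python3 -m pendant '{"turn":[[0,0,0],[0,0,0],[0,0,0],[0,0,0],[0,0,0],[0,0,0],[0,0,0],[0,0,0]],"offset":[[0,0,0],[0,0,0],[0,0,0],[0,0,0],[0,0,0],[0,0,0],[0,0,0],[0,0,0]],"fingers":[0.3,0.25,0.2,0.1,0,0,0,0]}' 20; python3 st.py;python3 -m pendant '{"turn":[[0,0,0],[0,0,0],[0,0,0],[0,0,0],[0,0,0],[0,0,0]],"offset":[[0.008,0.0023,0.018],[0.012,0.0035,0.027],[0.016,0.0046,0.036],[0.016,0.0046,0.036],[0,0,0.02],[0,0,0]],"fingers":[0,0,0,0,0,0]}'; python3 st.py;python3 - <<'E'
from bar import *
fit('side',[612,0,88],[100,80,70],'s7',50)
E
```

```text
time: 15.35
tcp_pos: [613.3, -0.1, 70.6]
ee_rot: [[0.869, 0.283, -0.406], [0.258, -0.959, -0.116], [-0.423, -0.004, -0.906]]
ft_force: [0.8, 0.7, 0.7]
opening: 86.7
15.35 [ 6.133e+02 -1.000e-01  7.060e+01] [[0.869, 0.283, -0.406], [0.258, -0.959, -0.116], [-0.423, -0.004, -0.906]] q [ 0.216  0.824 -0.562  1.203  0.402  1.665 -1.62 ] F [0.8 0.7 0.7] open 86.7
time: 15.95
tcp_pos: [666.5, 15.7, 210.8]
ee_rot: [[0.871, 0.283, -0.402], [0.259, -0.959, -0.115], [-0.418, -0.004, -0.908]]
ft_force: [-0.0, -0.5, 0.4]
opening: 87.0
15.95 [666.5  15.7 210.8] [[0.871, 0.283, -0.402], [0.259, -0.959, -0.115], [-0.418, -0.004, -0.908]] q [ 0.114  0.848 -0.55   0.835  0.4    1.971 -1.567] F [-0.  -0.5  0.4] open 87.0
side 780 yaw,pitch [196.5  25.2] base [662.1  17.5  62. ] mouth [560.7 -12.6 111.7] 117.0
```

View pics/s7.png

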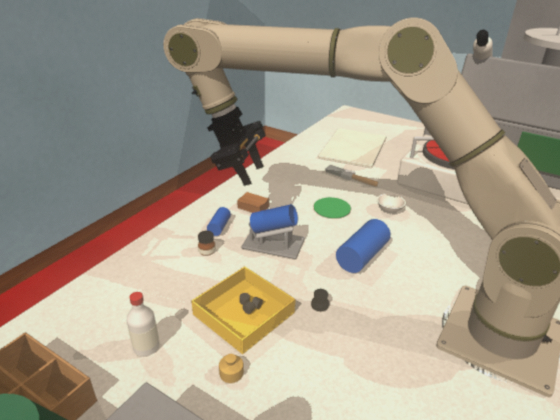

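```bash
cat > p4.py <<'E'
from plan import *
q0=np.array([.114,.848,-.55,.835,.4,1.971,-1.567])
B=np.array([665.3,15.8,63]);a=np.array([-.869,-.2574,.4226]);G1=B+88*a;GM=np.array([562,-261.5,6+88.])
for th in (50,60,70):
  for ps in (-60,-30,0,30,60,90):
    t=pose(16.5,th)[:,2]
    way=[(np.array([672,18,228.]),16.5,115,0),(G1-120*t,16.5,th,10),(G1,16.5,th,6),(G1+[0,0,120],16.5,th,5),(GM+[0,0,100],ps,th+65,14),(GM,ps,th+65,5)]
    q=q0;mx=[];out=[];jm=[];rep=[]
    for (g0,y0,a0,_),(g1,y1,a1_,n) in zip(way,way[1:]):
        mx=[];out=[];jm=[]
        for tt in np.linspace(1/n,1,n):
            rot=pose(y0+(y1-y0)*tt,a0+(a1_-a0)*tt);g=g0+(g1-g0)*tt
            qn,e,ea=ik(q,g+18.7*rot[:,2],rot);mx.append(np.abs(qn-q).max());q=qn;out.append(e+ea);jm.append(min((q-lo).min(),(hi-q).min()))
        rep.append((round(max(out),1),round(max(mx),2),round(min(jm),2)))
    print(th,ps,rep,q.round(2))
E
python3 p4.py
```

```text
50 -60 [(np.float64(0.0), np.float64(0.28), np.float64(0.11)), (np.float64(0.0), np.float64(0.06), np.float64(0.12)), (np.float64(0.0), np.float64(0.14), np.float64(0.19)), (np.float64(0.0), np.float64(0.29), np.float64(0.33)), (np.float64(0.0), np.float64(0.03), np.float64(0.39))] [ 0.63  0.72 -0.25  1.29 -0.06  1.52 -2.19]
50 -30 [(np.float64(0.0), np.float64(0.28), np.float64(0.11)), (np.float64(0.0), np.float64(0.06), np.float64(0.12)), (np.float64(0.0), np.float64(0.14), np.float64(0.19)), (np.float64(0.0), np.float64(0.22), np.float64(0.27)), (np.float64(0.0), np.float64(0.04), np.float64(0.31))] [ 0.52  0.76 -0.23  1.22  0.1   1.62 -1.79]
50 0 [(np.float64(0.0), np.float64(0.28), np.float64(0.11)), (np.float64(0.0), np.float64(0.06), np.float64(0.12)), (np.float64(0.0), np.float64(0.14), np.float64(0.19)), (np.float64(0.0), np.float64(0.16), np.float64(0.3)), (np.float64(0.0), np.float64(0.03), np.float64(0.34))] [ 0.42  0.73 -0.21  1.25  0.27  1.59 -1.39]
50 30 [(np.float64(0.0), np.float64(0.28), np.float64(0.11)), (np.float64(0.0), np.float64(0.06), np.float64(0.12)), (np.f
[... 4054 characters left out ...]
.15))] [ 0.31  0.88 -0.33  1.18  0.68  1.81 -1.12]
70 60 [(np.float64(0.0), np.float64(0.17), np.float64(0.22)), (np.float64(0.0), np.float64(0.05), np.float64(0.42)), (np.float64(0.0), np.float64(0.05), np.float64(0.44)), (np.float64(0.0), np.float64(0.1), np.float64(0.41)), (np.float64(0.0), np.float64(0.02), np.float64(0.44))] [ 0.29  0.7  -0.39  1.51  0.9   1.53 -0.89]
70 90 [(np.float64(0.0), np.float64(0.17), np.float64(0.22)), (np.float64(0.0), np.float64(0.05), np.float64(0.42)), (np.float64(0.0), np.float64(0.05), np.float64(0.44)), (np.float64(0.0), np.float64(0.11), np.float64(0.6)), (np.float64(0.0), np.float64(0.04), np.float64(0.58))] [ 0.36  0.5  -0.45  1.84  1.13  1.19 -0.7 ]
```

```bash
python3 -m pendant '{"turn":[[0.034,-0.115,0],[0.034,-0.115,0],[0.034,-0.115,0],[0.034,-0.115,0],[0.034,-0.115,0],[0.034,-0.115,0],[0.034,-0.115,0],[0.034,-0.115,0]],"offset":[[-0.016,-0.0046,0],[-0.016,-0.0046,0],[-0.016,-0.0046,0],[-0.016,-0.0046,0],[-0.016,-0.0046,0],[-0.016,-0.0046,0],[-0.016,-0.0046,-0.01],[-0.016,-0.0046,-0.012]],"fingers":[0,0,0,0,0,0,0,0]}';python3 -m pendant '{"turn":[[0,0,0],[0,0,0]],"offset":[[0,0,0],[0,0,0]],"fingers":[0,0]}'; python3 st.py; python3 - <<'E'
from h import *
p,d=imaging.capture('wrist');cv2.imwrite('pics/w8.png',cv2.convertScaleAbs(p[:,:,::-1],alpha=1.5))
p,d=imaging.capture('side');cv2.imwrite('pics/s8.png',cv2.resize(cv2.convertScaleAbs(p[60:300,180:420,::-1],alpha=1.6),None,fx=2.4,fy=2.4))
s=bot.get_state();R=np.array(s['ee_rot']);B=np.array([665.3,15.8,63]);a=np.array([-.869,-.2574,.4226])
t=np.array([.479,.142,-.866]);G=B+88*a;print('to go',(G+18.7*R[:,2]-s['tcp_pos']).round(1),'along t',((G+18.7*R[:,2]-s['tcp_pos'])@R).round(1))
E
```

```text
time: 16.8
tcp_pos: [538.6, -22.3, 185.6]
ee_rot: [[0.839, 0.285, 0.463], [0.249, -0.958, 0.14], [0.484, -0.002, -0.875]]
ft_force: [-0.7, 2.9, -0.9]
opening: 87.2
time: 17.0
tcp_pos: [538.5, -21.2, 185.4]
ee_rot: [[0.842, 0.287, 0.456], [0.25, -0.958, 0.142], [0.478, -0.005, -0.878]]
ft_force: [0.1, -0.1, 0.6]
opening: 87.1
17.0 [538.5 -21.2 185.4] [[0.842, 0.287, 0.456], [0.25, -0.958, 0.142], [0.478, -0.005, -0.878]] q [ 0.817 -0.128 -0.691  2.115 -0.431  0.704 -0.899] F [ 0.1 -0.1  0.6] open 87.1
to go [  56.1   15.7 -103.9] along t [  1.1   1.7 119.1]
```

View pics/w8.png

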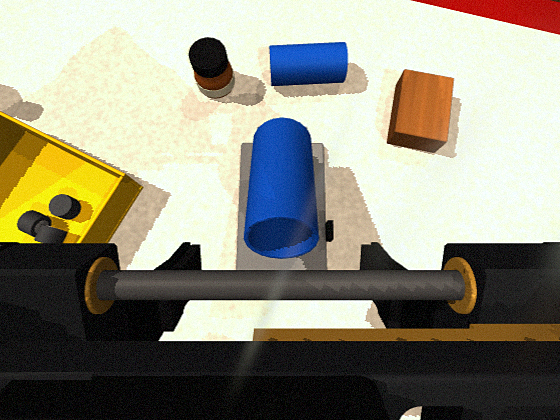

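View pics/s8.png

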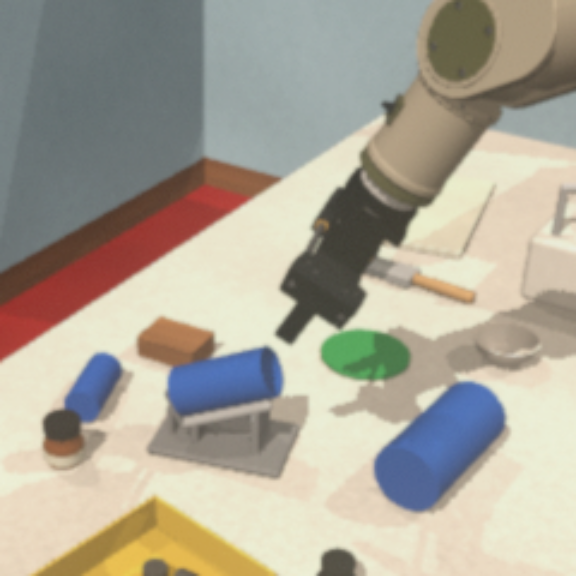

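```bash
python3 -m pendant '{"turn":[[0,0,0],[0,0,0],[0,0,0],[0,0,0],[0,0,0],[0,0,0],[0,0,0]],"offset":[[0.012,0.003,-0.022],[0.012,0.003,-0.022],[0.012,0.003,-0.022],[0.01,0.003,-0.018],[0.006,0.002,-0.012],[0.004,0.002,-0.008],[0,0,0]],"fingers":[0,0,0,0,0,0,0]}'; python3 st.py; python3 - <<'E'
from h import *
p,d=imaging.capture('side');cv2.imwrite('pics/s9.png',cv2.resize(cv2.convertScaleAbs(p[120:300,200:420,::-1],alpha=1.6),None,fx=2.6,fy=2.6))
E
```

```text
time: 17.8
tcp_pos: [597.5, -2.5, 82.2]
ee_rot: [[0.84, 0.291, 0.458], [0.252, -0.957, 0.147], [0.48, -0.008, -0.877]]
ft_force: [0.2, 0.3, 0.6]
opening: 87.1
17.8 [597.5  -2.5  82.2] [[0.84, 0.291, 0.458], [0.252, -0.957, 0.147], [0.48, -0.008, -0.877]] q [ 0.697  0.2   -0.716  2.095 -0.066  0.419 -1.2  ] F [0.2 0.3 0.6] open 87.1
```

View pics/s9.png

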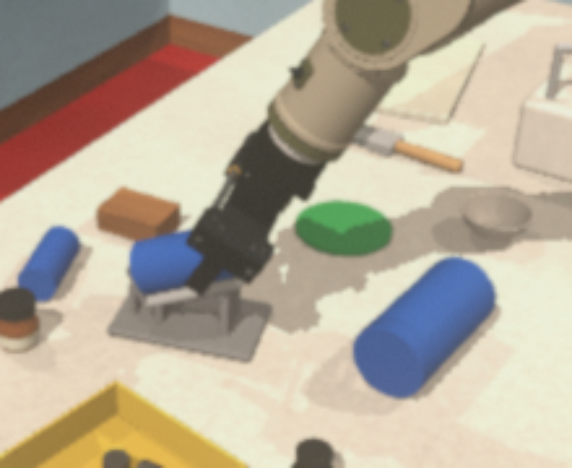

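```bash
python3 -m pendant '{"turn":[[0,0,0],[0,0,0],[0,0,0],[0,0,0],[0,0,0],[0,0,0],[0,0,0],[0,0,0]],"offset":[[0,0,0],[0,0,0],[0,0,0],[0,0,0],[0,0,0],[0,0,0],[0,0,0],[0,0,0]],"fingers":[0.2,0.3,0.5,1,1,1,1,1]}' 45; python3 st.py; python3 -m pendant '{"turn":[[0,0,0],[0,0,0],[0,0,0],[0,0,0],[0,0,0],[0,0,0],[0,0,0]],"offset":[[0,0,0.005],[0,0,0.015],[0,0,0.025],[0,0,0.03],[0,0,0.03],[0,0,0.02],[0,0,0]],"fingers":[1,1,1,1,1,1,1]}'; python3 st.py; python3 - <<'E'
from bar import *
fit('side',[612,0,212],[110,80,100],'s10',120)
E
```

```text
time: 18.65
tcp_pos: [596.4, -4.1, 83.2]
ee_rot: [[0.84, 0.29, 0.459], [0.252, -0.957, 0.144], [0.481, -0.005, -0.877]]
ft_force: [-4.2, -0.7, 6.1]
opening: 59.7
18.65 [596.4  -4.1  83.2] [[0.84, 0.29, 0.459], [0.252, -0.957, 0.144], [0.481, -0.005, -0.877]] q [ 0.699  0.195 -0.716  2.098 -0.069  0.419 -1.198] F [-4.2 -0.7  6.1] open 59.7
time: 19.35
tcp_pos: [597.6, -4.2, 211.1]
ee_rot: [[0.838, 0.29, 0.462], [0.252, -0.957, 0.142], [0.484, -0.003, -0.875]]
ft_force: [-0.4, 0.3, -2.1]
opening: 60.0
19.35 [597.6  -4.2 211.1] [[0.838, 0.29, 0.462], [0.252, -0.957, 0.142], [0.484, -0.003, -0.875]] q [ 0.791 -0.003 -0.756  1.966 -0.248  0.711 -1.093] F [-0.4  0.3 -2.1] open 60.0
side 506 yaw,pitch [  15.4 -744.3] base [588.5  -3.8 225.6] mouth [664.3  17.  190. ] 86.3
```

View pics/s10.png

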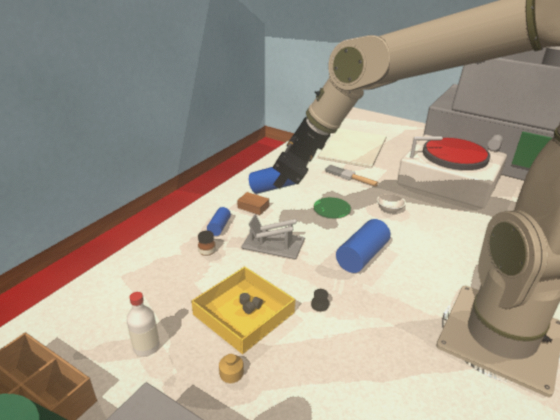

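```bash
cat > p5.py <<'E'
from plan import *
R0=np.array([[.838,.29,.462],[.252,-.957,.142],[.484,-.003,-.875]]);u,_,v=np.linalg.svd(R0);R0=u@v
p0=np.array([597.6,-4.2,211.1]);q0=np.array([.791,-.003,-.756,1.966,-.248,.711,-1.093])
a=np.array([-.869,-.2574,.4226]);h=np.cross(a,[0,0,1]);h/=np.linalg.norm(h);ang=np.arccos(a[2])
for yaw in (20,33,45,60):
    D=R.from_euler('z',yaw,degrees=True)*R.from_rotvec(h*ang);R1=D.as_matrix()@R0
    rv=D.as_rotvec();n=11
    G=np.array([562,-261.5,225]);p1=G+18.7*R1[:,2];q=q0;o=[];mx=[];jm=[]
    for i in range(1,n+1):
        rot=R.from_rotvec(rv*i/n).as_matrix()@R0
        qn,e,ea=ik(q,p0+(p1-p0)*i/n,rot);o.append(e+ea);mx.append(np.abs(qn-q).max());q=qn;jm.append(min((q-lo).min(),(hi-q).min()))
    print(yaw,rv.round(3),(rv/n).round(4),'d',(p1-p0).round(1),((p1-p0)/n).round(1),'R1z',R1[:,2].round(3),'err',max(o).round(1),max(mx).round(2),min(jm).round(2),q.round(2))
E
python3 p5.py
```

```text
20 [-0.509  1.02   0.311] [-0.0462  0.0927  0.0282] d [ -44.5 -263.8   -1.2] [ -4.  -24.   -0.1] R1z [-0.476 -0.346 -0.808] err 0.0 0.15 0.21 [ 0.44  0.67 -0.51  1.21  0.7   1.85 -0.97]
33 [-0.626  0.964  0.512] [-0.0569  0.0876  0.0466] d [ -42.8 -265.6   -1.2] [ -3.9 -24.1  -0.1] R1z [-0.386 -0.444 -0.808] err 0.0 0.14 0.32 [ 0.45  0.6  -0.55  1.33  0.76  1.74 -0.82]
45 [-0.731  0.903  0.698] [-0.0664  0.0821  0.0634] d [ -40.9 -266.9   -1.2] [ -3.7 -24.3  -0.1] R1z [-0.286 -0.515 -0.808] err 0.0 0.14 0.43 [ 0.48  0.52 -0.58  1.44  0.81  1.63 -0.69]
60 [-0.858  0.814  0.928] [-0.078   0.074   0.0844] d [ -38.3 -268.    -1.2] [ -3.5 -24.4  -0.1] R1z [-0.143 -0.571 -0.808] err 0.0 0.13 0.52 [ 0.54  0.42 -0.63  1.58  0.86  1.46 -0.51]
```

```bash
python3 -m pendant '{"turn":[[-0.057,0.0876,0.0466],[-0.057,0.0876,0.0466],[-0.057,0.0876,0.0466],[-0.057,0.0876,0.0466],[-0.057,0.0876,0.0466],[-0.057,0.0876,0.0466],[-0.057,0.0876,0.0466],[-0.057,0.0876,0.0466]],"offset":[[-0.0039,-0.0241,0],[-0.0039,-0.0241,0],[-0.0039,-0.0241,0],[-0.0039,-0.0241,0],[-0.0039,-0.0241,0],[-0.0039,-0.0241,0],[-0.0039,-0.0241,0],[-0.0039,-0.0241,0]],"fingers":[1,1,1,1,1,1,1,1]}'; python3 -m pendant '{"turn":[[-0.057,0.0876,0.0466],[-0.057,0.0876,0.0466],[-0.057,0.0876,0.0466],[0,0,0],[0,0,0]],"offset":[[-0.0039,-0.0241,0],[-0.0039,-0.0241,0],[-0.0039,-0.0241,0],[0,0,0],[0,0,0]],"fingers":[1,1,1,1,1]}'; python3 st.py; cat > up.py <<'E'
from h import *
from scipy.optimize import least_squares
def up(n,c,name,zlo):
    p,d=imaging.capture(n);im=p.astype(int);P=cloud(n,d)
    cv2.imwrite(f'pics/{name}.png',cv2.convertScaleAbs(p[:,:,::-1],alpha=1.6))
    k=(im[:,:,2]>im[:,:,0]+30)&(im[:,:,2]>im[:,:,1]+20)&(d>0)&(np.abs(P[:,:,:2]-np.array(c))<70).all(2)&(P[:,:,2]>zlo)
    Q=P[k]; 
    # drop rim/inside points: keep outer facing camera
    cam=np.array(imaging.camera_model(n)['cam_to_world'])[:3,3]
    zt=np.percentile(Q[:,2],98); W=Q[(Q[:,2]<zt-25)]
    f=lambda x:np.hypot(W[:,0]-x[0]-x[2]*(W[:,2]-100),W[:,1]-x[1]-x[3]*(W[:,2]-100))-29
    s=least_squares(f,[c[0],c[1],0,0],loss='soft_l1',f_scale=2)
    print(n,len(W),'axis xy at z100',s.x[:2].round(1),'tilt deg x,y',np.degrees(s.x[2:]).round(1),'z range',np.percentile(Q[:,2],[2,98]).round(1),'rms',np.sqrt((s.fun**2).mean()).round(2))
    return s.x
E
python3 - <<'E'
from up import *
up('side',[562,-261],'s11',60)
up('top',[562,-261],'t11',60)
s=bot.get_state();Rm=np.array(s['ee_rot'])
# barrel axis in tool frame at second grip
R0=np.array([[.84,.29,.459],[.252,-.957,.144],[.481,-.005,-.877]]);a=R0.T@np.array([-.869,-.2574,.4226]);ax=Rm@a;print('predicted axis',ax.round(3))
g=np.array(s['tcp_pos'])-18.7*Rm[:,2];print('G',g.round(1))
E
```

```text
time: 20.2
tcp_pos: [564.7, -197.7, 206.1]
ee_rot: [[0.725, 0.655, -0.212], [0.606, -0.753, -0.255], [-0.326, 0.056, -0.944]]
ft_force: [0.3, -0.9, -1.6]
opening: 59.7
time: 20.7
tcp_pos: [553.4, -268.0, 205.9]
ee_rot: [[0.521, 0.759, -0.39], [0.616, -0.651, -0.444], [-0.591, -0.009, -0.807]]
ft_force: [-0.7, -0.4, -2.0]
opening: 59.9
20.7 [ 553.4 -268.   205.9] [[0.521, 0.759, -0.39], [0.616, -0.651, -0.444], [-0.591, -0.009, -0.807]] q [ 0.465  0.61  -0.559  1.317  0.746  1.775 -0.816] F [-0.7 -0.4 -2. ] open 59.9
side 60 axis xy at z100 [ 573.9 -264.7] tilt deg x,y [-21.5   8.7] z range [132.9 174. ] rms 2.05
top 251 axis xy at z100 [ 558.3 -248.6] tilt deg x,y [ 0.6 -4.5] z range [131.7 254.6] rms 4.62
predicted axis [-0.002 -0.     1.   ]
G [ 560.8 -260.   222.9]
```

View pics/s11.png

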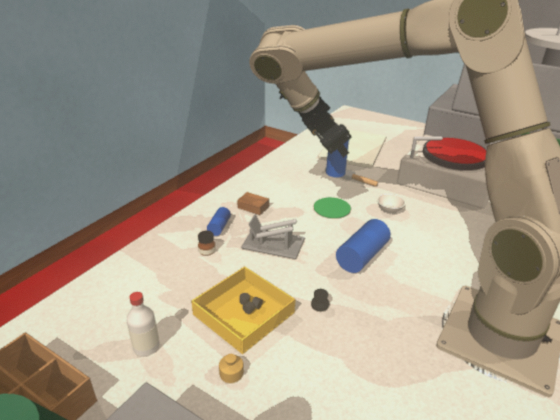

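View pics/t11.png

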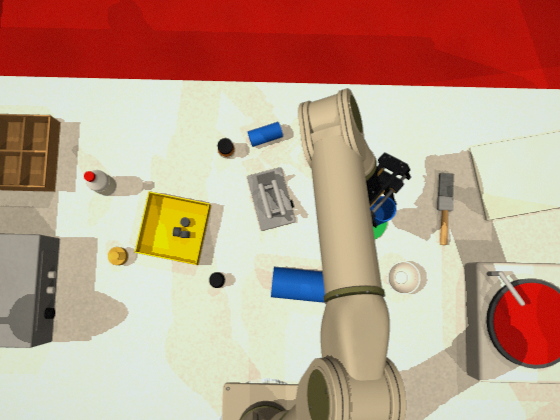

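```bash
python3 -m pendant '{"turn":[[0,0,0],[0,0,0],[0,0,0],[0,0,0],[0,0,0],[0,0,0],[0,0,0]],"offset":[[0.001,-0.0015,-0.02],[0,0,-0.025],[0,0,-0.025],[0,0,-0.02],[0,0,-0.015],[0,0,-0.01],[0,0,0]],"fingers":[1,1,1,1,1,1,1]}'; python3 - <<'E'
from up import *
up('side',[562,-261],'s12',10)
E
python3 st.py
```

```text
time: 21.5
tcp_pos: [553.9, -270.5, 91.6]
ee_rot: [[0.52, 0.759, -0.391], [0.615, -0.651, -0.446], [-0.593, -0.009, -0.805]]
ft_force: [-0.5, -0.4, -1.6]
opening: 60.0
side 43 axis xy at z100 [ 545.1 -251.5] tilt deg x,y [-10.7   7.7] z range [21.3 57.6] rms 1.98
21.55 [ 554.4 -270.6   92.8] [[0.521, 0.759, -0.39], [0.615, -0.651, -0.446], [-0.592, -0.007, -0.806]] q [ 0.461  0.718 -0.538  1.405  0.784  1.624 -0.923] F [ 0.4  0.2 -1.3] open 59.8
```

```bash
python3 - <<'E'
import cv2
a=cv2.imread('pics/s12.png')[130:260,260:400];cv2.imwrite('pics/s12c.png',cv2.resize(a,None,fx=4.5,fy=4.5,interpolation=2))
E
```

```text
(no output)
```

View pics/s12c.png

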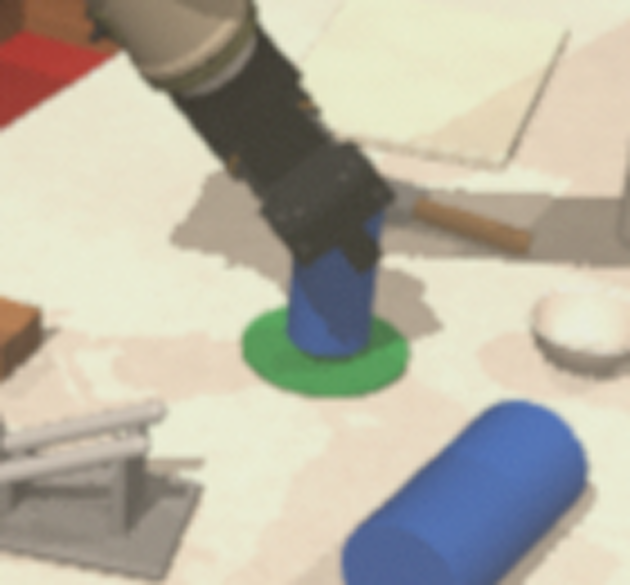

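```bash
python3 -m pendant '{"turn":[[0,0,0],[0,0,0],[0,0,0]],"offset":[[0,0,-0.005],[0,0,-0.004],[0,0,0]],"fingers":[1,1,1]}'; python3 st.py; for i in 1; do :; done; python3 -m pendant '{"turn":[[0,0,0],[0,0,0]],"offset":[[0,0,-0.0015],[0,0,0]],"fingers":[1,1]}'; python3 st.py
```

```text
time: 21.85
tcp_pos: [554.3, -270.6, 83.6]
ee_rot: [[0.521, 0.759, -0.39], [0.615, -0.651, -0.446], [-0.592, -0.007, -0.806]]
ft_force: [-0.2, 0.4, -1.2]
opening: 59.7
21.85 [ 554.3 -270.6   83.6] [[0.521, 0.759, -0.39], [0.615, -0.651, -0.446], [-0.592, -0.007, -0.806]] q [ 0.459  0.728 -0.536  1.41   0.788  1.613 -0.931] F [-0.2  0.4 -1.2] open 59.7
time: 22.05
tcp_pos: [554.4, -270.6, 82.3]
ee_rot: [[0.521, 0.759, -0.39], [0.615, -0.651, -0.446], [-0.592, -0.007, -0.806]]
ft_force: [0.3, -0.4, -0.5]
opening: 59.9
22.05 [ 554.4 -270.6   82.3] [[0.521, 0.759, -0.39], [0.615, -0.651, -0.446], [-0.592, -0.007, -0.806]] q [ 0.459  0.729 -0.535  1.411  0.788  1.611 -0.932] F [ 0.3 -0.4 -0.5] open 59.9
```

```bash
python3 -m pendant '{"turn":[[0,0,0],[0,0,0]],"offset":[[0,0,-0.001],[0,0,0]],"fingers":[1,1]}'; python3 -m pendant '{"turn":[[0,0,0],[0,0,0]],"offset":[[0,0,-0.001],[0,0,0]],"fingers":[1,1]}';  python3 st.py
```

```text
time: 22.25
tcp_pos: [554.4, -270.7, 81.4]
ee_rot: [[0.521, 0.759, -0.39], [0.615, -0.651, -0.446], [-0.592, -0.007, -0.806]]
ft_force: [0.4, -1.6, -0.9]
opening: 60.1
time: 22.45
tcp_pos: [554.6, -270.5, 81.2]
ee_rot: [[0.521, 0.759, -0.389], [0.614, -0.651, -0.446], [-0.592, -0.006, -0.806]]
ft_force: [0.3, 0.9, 5.2]
opening: 60.2
22.45 [ 554.6 -270.5   81.2] [[0.521, 0.759, -0.389], [0.614, -0.651, -0.446], [-0.592, -0.006, -0.806]] q [ 0.459  0.731 -0.535  1.411  0.789  1.61  -0.934] F [0.3 0.9 5.2] open 60.2
```

```bash
python3 -m pendant '{"turn":[[0,0,0],[0,0,0],[0,0,0],[0,0,0],[0,0,0],[0,0,0],[0,0,0],[0,0,0]],"offset":[[0,0,0],[0,0,0],[0,0,0],[0,0,0],[0,0,0],[0,0,0],[0,0,0],[0,0,0]],"fingers":[0.3,0.27,0.23,0.15,0,0,0,0]}' 20; python3 st.py; python3 -m pendant '{"turn":[[0,0,0],[0,0,0],[0,0,0],[0,0,0],[0,0,0],[0,0,0],[0,0,0],[0,0,0]],"offset":[[0.004,0.0045,0.008],[0.008,0.009,0.016],[0.012,0.0135,0.024],[0.016,0.018,0.032],[0.016,0.018,0.032],[0.016,0.018,0.032],[0.016,0.018,0.032],[0,0,0]],"fingers":[0,0,0,0,0,0,0,0]}'; python3 st.py; python3 - <<'E'
from up import *
up('side',[562,-261],'s13',20)
up('top',[562,-261],'t13',20)
E
python3 - <<'E'
import cv2
a=cv2.imread('pics/s13.png');b=cv2.imread('pics/t13.png')
cv2.imwrite('pics/c13.png',cv2.hconcat([cv2.resize(a[100:260,230:400],(425,400)),cv2.resize(b[100:310,250:440],(362,400))]))
E
```

```text
time: 23.25
tcp_pos: [554.3, -270.6, 80.3]
ee_rot: [[0.521, 0.759, -0.39], [0.615, -0.651, -0.446], [-0.592, -0.007, -0.806]]
ft_force: [0.6, 1.0, 0.0]
opening: 86.1
23.25 [ 554.3 -270.6   80.3] [[0.521, 0.759, -0.39], [0.615, -0.651, -0.446], [-0.592, -0.007, -0.806]] q [ 0.459  0.731 -0.535  1.412  0.789  1.609 -0.934] F [0.6 1.  0. ] open 86.1
time: 24.05
tcp_pos: [644.9, -167.4, 260.8]
ee_rot: [[0.523, 0.762, -0.383], [0.618, -0.648, -0.445], [-0.587, -0.004, -0.809]]
ft_force: [-0.4, 0.8, 0.2]
opening: 87.1
24.05 [ 644.9 -167.4  260.8] [[0.523, 0.762, -0.383], [0.618, -0.648, -0.445], [-0.587, -0.004, -0.809]] q [ 0.227  0.763 -0.548  0.949  0.771  2.004 -0.836] F [-0.4  0.8  0.2] open 87.1
side 344 axis xy at z100 [ 559.9 -261.5] tilt deg x,y [0.1 0.2] z range [ 22.7 124.9] rms 2.21
top 269 axis xy at z100 [ 560.9 -260.3] tilt deg x,y [-0.2 -0. ] z range [ 22.8 127.7] rms 1.4
```

View pics/c13.png

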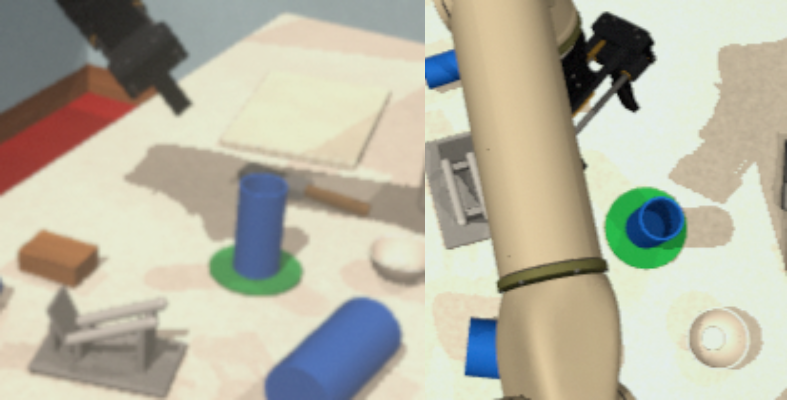

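View pics/s13.png

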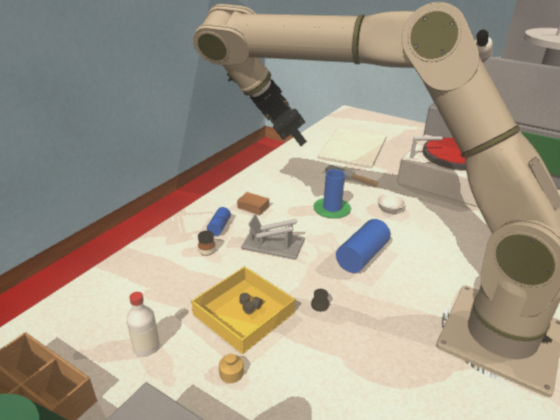

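The barrel stands upright near the mat's centre at (560, -261), with a tilt under 0.3°. The three specimens are in the tray, the bystanders are where they were, and the robot is clear.

```bash
python3 -c "
from plant import order
print(order.finish_job())"
```

```text
the job is handed in; nothing more can be done
None
```

The job is done and handed in at about 24 s of the 64 s allowed.

- **Tipping:** I took the middle-sized blue barrel from the cradle and tipped it over the yellow tray. All three specimens show inside the tray in the side picture.
- **Return to the cradle:** I laid the barrel back and released it. Its fitted pose matched the starting one within about 2 mm, at 25° pitch.
- **Standing it up:** I took it again with a different grip, near the mouth with the tool tilted, and stood it mouth up on the green mat and let go. The last fits put its axis within about 2.5 mm of the mat's centre, so its 60 mm base lies wholly on the 120 mm mat. The tilt was 0.2° or less. Both cameras show it upright.
- **Bystanders:** The ones in view are where they started. The brush is partly hidden behind the barrel in the last pictures.
- **Checks that disagreed:** Three fits were poor because the gripper hid part of the barrel: one just before its release in the cradle, and the two sets just before placing it on the mat. I relied on the tool pose and the contact force there, and the fits after each release were good. The specimen finder also gave one false hit on the barrel, which the picture contradicted.

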